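# Light-cure the corner joint of a bin tray with a curing pen

## Task

First turn the curing lamp's selector to the long mark, then take the pen and pass its nose slowly (about 3 cm a second) along the whole inside joint of the tray corner, from the end where the wall steps up, keeping the nose within a centimetre of the joint, the pen slanting nose-down at about 35 degrees, and not pressing on the wood. Then set the pen down in both saddles of its rest, nose the way it was, before letting go. Leave the selector as set and the spool, jar and tin where they stand.

Things in the scene. Friction and masses are not known exactly. Their poses are not given: they have to be found in the camera images.
- work: Plywood tray corner fixed to the bench: base 130 (x) by 160 (y) by 15 mm, with an upright wall 12 mm thick along its -x edge (nearer the robot; x -65 to -53 mm), rising to 65 mm above the bench, and to 87 mm over the last 30 mm at its +y end (the step-up). Other sides open. Origin: centre of the underside; x from the wall out over the base, y along the seam, z up.
- seam_start (a point): End of the glued inside seam below the wall's step-up: the corner line where the wall's +x face meets the base's top, at (-53, +80, 15) mm in work. Axes as work.
- seam_end (a point): The other end of the seam, at (-53, -80, 15) mm in work. The seam is straight, 160 mm long.
- pen: Loose cordless curing pen, about 90 g, 170 mm long: grey square handle 18 by 18 mm (x -65 to +60 mm), then an aluminium cone nose (x +60 to +105 mm) tapering from 18 to 8 mm diameter. Origin on the pen's axis at the grip point, midway between the saddles when seated; x points to the nose, z up when it lies in the rest.
- pen_tip (a point): The front end of the pen's nose, on its axis, 105 mm from the pen's origin. Axes as pen.
- rest: Dark wooden pen rest, fixed: base 130 by 70 by 12 mm, two open-topped saddles 12 mm thick at x = -45 and +45 mm, 78 mm free between them. Saddle floor flat, 36 mm high, 23 mm wide between flared cheeks (43 mm apart at their top, 58 mm high). The pen lies along x, nose to +x; seated, its origin is at (0, 0, 45) mm. Origin: centre of the underside, z up.
- unit: Grey lamp control box, fixed, 130 by 130 by 40 mm, the selector knob at the centre of its top amid four thin black marks: three short (9 mm), one long (24 mm). The long mark lies in the box's -x direction from the knob, the short ones 0.6 rad to either side and 1.2 rad counter-clockwise (from above). Origin: centre of the underside, z up.
- knob (a joint): Selector angle in rad, 0 to 1.8, growing as the knob turns clockwise seen from above. Marks at 0, 0.6, 1.2 and 1.8; the long mark is 1.2. It is stiff (about 0.06 N m), has no spring and stays where it is left.
- knob_grip (a point): On the selector's upright turning axis, 68 mm above the bench, 10 mm below the knob's top. The knob is a black bar 16 mm wide, 50 to 78 mm above the bench, on a thin stem; x points along the bar to its narrow pointer end, 36 mm from the axis (blunt end 28 mm); z up. Pinch the bar across its 16 mm width.
- spool: Bystander: grey thread spool standing on end, 52 mm diameter, 60 mm tall. Origin: centre of its underside. Loose.
- jar: Bystander: small glass jar with a dark cap, 60 mm diameter, 62 mm tall. Origin: centre of its underside. Loose.
- tin: Bystander: flat steel tin 60 by 95 by 24 mm. Origin: centre of its underside. Loose.
Not all that is in view belongs to the job. Of the things shaped like the work, the plywood one is meant. Of the things that look like the pen, the larger one is meant.

How it is judged:
On the way, in this order (a step that is already met when the one before it is completed fails the run):
1. the selector's pointer is at the long mark (joint 1.2, within 0.15 rad) (value of joint knob between 1.05 and 1.35 rad), for 0.2 s.
2. the nose is kept for 0.35 s over the first fifth (at the stepped-up end) of the seam, within 13 mm of wall and base, pen sloping 20 to 50 degrees nose-down (all of step 1 and y of pen_tip in the frame of work between 0.048 and 0.09 m and x of pen_tip in the frame of work between -0.06 and -0.04 m and z of pen_tip in the frame of work between 0.008 and 0.028 m and angle between pen's own x axis and vertical between 1.92 and 2.445 rad), for 0.35 s.
3. the nose is kept for 0.35 s over the second fifth of the seam, within 13 mm of wall and base, pen sloping 20 to 50 degrees nose-down (all of step 1 and y of pen_tip in the frame of work between 0.016 and 0.048 m and x of pen_tip in the frame of work between -0.06 and -0.04 m and z of pen_tip in the frame of work between 0.008 and 0.028 m and angle between pen's own x axis and vertical between 1.92 and 2.445 rad), for 0.35 s.
4. the nose is kept for 0.35 s over the middle fifth of the seam, within 13 mm of wall and base, pen sloping 20 to 50 degrees nose-down (all of step 1 and y of pen_tip in the frame of work between -0.016 and 0.016 m and x of pen_tip in the frame of work between -0.06 and -0.04 m and z of pen_tip in the frame of work between 0.008 and 0.028 m and angle between pen's own x axis and vertical between 1.92 and 2.445 rad), for 0.35 s.
5. the nose is kept for 0.35 s over the fourth fifth of the seam, within 13 mm of wall and base, pen sloping 20 to 50 degrees nose-down (all of step 1 and y of pen_tip in the frame of work between -0.048 and -0.016 m and x of pen_tip in the frame of work between -0.06 and -0.04 m and z of pen_tip in the frame of work between 0.008 and 0.028 m and angle between pen's own x axis and vertical between 1.92 and 2.445 rad), for 0.35 s.
6. the nose is kept for 0.35 s over the last fifth of the seam, within 13 mm of wall and base, pen sloping 20 to 50 degrees nose-down (all of step 1 and y of pen_tip in the frame of work between -0.09 and -0.048 m and x of pen_tip in the frame of work between -0.06 and -0.04 m and z of pen_tip in the frame of work between 0.008 and 0.028 m and angle between pen's own x axis and vertical between 1.92 and 2.445 rad), for 0.35 s.
7. the pen is set down in its rest (within 10 mm of its seat) while still held (x of pen in the frame of rest between -0.015 and 0.015 m and y of pen in the frame of rest between -0.008 and 0.008 m and z of pen in the frame of rest between 0.038 and 0.055 m and contact force between the fingers and pen above 1 N), for 0.1 s.
At the end, for the whole second after the job is handed in: Pen released and still in both saddles (origin within 15 mm along, 8 mm across of the rest's middle, 38 to 50 mm high, nose to the rest's +x, within 0.12 rad of its line); selector within 0.15 rad of the long mark (1.2); spool, jar and tin within 30 mm of their places (all of step 1 and x of pen in the frame of rest between -0.015 and 0.015 m and y of pen in the frame of rest between -0.008 and 0.008 m and z of pen in the frame of rest between 0.038 and 0.05 m and x of pen_tip in the frame of rest above 0.05 m and angle between the x axis of pen and the x axis of rest, either way round below 0.12 rad and linear speed of pen below 0.02 m/s and distance of each of spool, jar, tin from where it was at the start of the episode below 0.03 m); the robot touches nothing.
It fails at once if the pen presses on the wooden tray corner with more than 15 N (contact force between pen and work above 15 N).
It fails at once if the spool is pushed 30 mm or more from its place (distance of spool from where it was at the start of the episode above 0.03 m).
It fails at once if the jar is pushed 30 mm or more from its place (distance of jar from where it was at the start of the episode above 0.03 m).
It fails at once if the tin is pushed 30 mm or more from its place (distance of tin from where it was at the start of the episode above 0.03 m).
It also fails if it takes over 72 s, if anything falls off the work surface, if the arm or the gripper's body presses on something with over 40 N, if the wrist force passes 120 N, or if a joint passes its speed limit or range.

## Robot

A 7-joint arm with a two-finger parallel gripper is mounted at the origin on the work surface. World frame = base frame: x ahead of the robot, y to its left, z up, the work surface at z = 0. Lengths are in m, angles in rad, forces in N, time in s.
With the tool pointing down it reaches from about 0.4 to 0.925 m from the base axis. Payload 5.6 kg.
Tool frame: the origin (TCP) lies midway between the tips of the shut fingers; the grasp point (between the pads) lies behind it (bot.hold_point_z is the x of the grasp point in the tool frame, in m); x points along the fingers, y is the direction in which the jaws open and shut, and the axes are right-handed (so a half turn about x gives the same grasp; the last joint's range is limited). The gripper opens to 85 mm and grips with 20 to 120 N. Pads are 22 mm wide; open, the fingers measure 114 mm over their backs; the gripper's body (76 mm by 85 mm) begins 54 mm behind the grasp point. The pads swing forward as they close: fully open they stand 13 mm farther back than shut.
Start: joints at [-1.189, 0.468, -0.012, 1.603, 0.006, 1.071, -0.056], TCP at [0.268, 0.592, 0.197] pointing down, gripper open.
Joint ranges: [-2.53, 2.53], [-0.31, 2.02], [-1.57, 1.55], [0.28, 2.44], [-1.29, 4.43], [0.15, 1.84], [-2.92, 2.92]. Speed limits (rad/s): [2.57, 2.57, 3.14, 3.14, 3.14, 3.14, 3.14].

## Interface

Orientations are given as a unit quaternion [x, y, z, w].
In Python, from rig import bot gives the robot as it stands.
- The arm moves only by the shell command python3 -m crank 'ROWS' [FORCE]. ROWS is JSON, a list of rows, each an object of numbers: "dx", "dy", "dz": the shift along the world's x, y, z in m; "rx", "ry", "rz": the turn, a rotation vector about the world's x, y, z in degrees; "gripper": the closure, from -1 (fully open) to 1 (shut). A call has 1 to 12 rows; each row shifts and turns the pose as measured when the row begins; what a row does not reach is not made up. A row lasts 1/12 s, in which the tool goes at most 41.7 mm and 7.16 degrees, less where a joint would pass 70% of its speed; a pose out of reach is approached as far as the arm can. A call is refused whole if a number of a shift passes 0.0417 or a number of a turn 7.16, either way. A call with a gripper value outside its range is refused whole. The fingers move at their own pace and stop on an object; FORCE is the grip in N (left out, the last holds). Time passes only in rows, so rows that do not move let the fingers close. It gives the time, the measured TCP pose, the force and the opening at its end, in the units of the state.
- bot.get_obs(): the state, without advancing time (a new reading comes with each control period).
- bot.grab_frame(name): name is "side" or "top"; returns a dict with "img" (400x640x3 uint8, red, green, blue), "fx", "fy", "cx", "cy" (pixels), "rvec" (rotation vector, rad) and "tvec" (3), from world to camera coordinates, as OpenCV has them. Camera axes: x right, y down, z forward; pixel columns grow to the right and rows downward; lengths in m; the calibration is good to about 2 mm. A picture is of the moment at which its call begins. There is no depth.
- bot.job_done(): hands the job in, once; it reports no verdict.
The state is a dict: "clock": time; "qpos": joint angles; "qd": joint speeds; "joint_efforts": joint torques, N m; "ee_pos": TCP position; "eef_rot": TCP orientation; "force": force on the tool from outside, world axes, zero at the start; "moment": the same for the moment, N m; "grip_width": opening from 0.0 (shut) to 1.0 (fully open).
Only numpy, scipy, OpenCV 4.12 (cv2) and the standard library are available. Lean on these libraries where they do the work, as an engineer would, in place of code of your own. Each camera call takes 0.05 s, during which the arm holds its last target. There are 200 camera calls.

## Working session

There is one attempt and no reset: what is moved stays moved. The work goes in short steps, Python scripts to look and compute and a shell command to move; the robot and the scene stay as the last step left them, time stands still between calls to the robot, and variables do not carry over. Pictures are saved under pics/ and viewed, about 8 in all and at most 12, crops included, and the job is handed in when it is done.

```bash
ls; mkdir -p pics; python3 - <<'E'
from rig import bot
import cv2,pickle
print(bot.get_obs(), bot.hold_point_z)
for n in("top","side"):
    f=bot.grab_frame(n); pickle.dump(f,open(f"{n}0.pkl","wb")); print(n,f["fx"],f["cx"],f["cy"],f["rvec"],f["tvec"])
    cv2.imwrite(f"pics/{n}0.png",f["img"][:,:,::-1])
E
```

```text
pics
{'clock': 0.0, 'qpos': array([-1.18901111,  0.46843099, -0.01157913,  1.60364229,  0.00601345,
        1.07137853, -0.05628687]), 'qd': array([0.00026247, 0.00013596, 0.00135386, 0.00108912, 0.00167942,
       0.00118031, 0.00106896]), 'joint_efforts': array([-3.80971114e-04, -5.32401574e+01,  2.11844116e-02, -2.51297683e+01,
        1.13657376e-02,  8.16946646e-03,  1.71865061e-06]), 'ee_pos': array([0.26770716, 0.59162411, 0.19609573]), 'eef_rot': array([ 0.1484404 ,  0.69129673, -0.14971999,  0.69112821]), 'force': array([0.48642118, 0.18525777, 0.79672775]), 'moment': array([-0.05619857,  0.03638871, -0.00323158]), 'grip_width': 0.999233733542711} -0.0187
top 469.67051931373385 314.84142099010967 195.6376654720479 [ 2.16487539 -2.1571858   0.13140031] [-0.00524985  0.52509207  1.19429962]
side 389.12312167506246 321.6450146365291 201.1365597907845 [ 0.57690104 -2.77872255  1.01835601] [0.49570325 0.20157456 0.80707262]
```

View pics/top0.png

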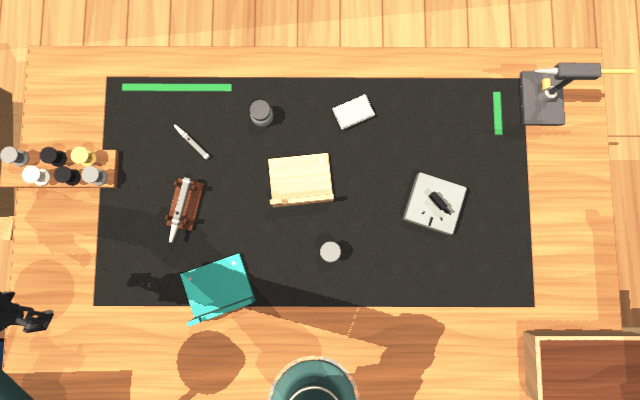

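View pics/side0.png

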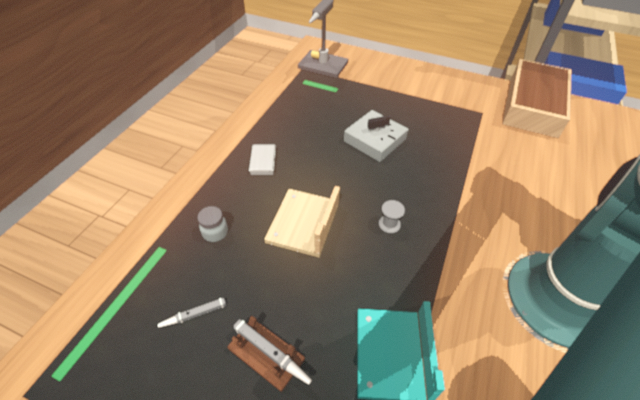

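The top view shows the following:
- **Plywood corner:** at (300,180), wall on the bottom (robot) side. The teal corner at (218,288) is a decoy.
- **Pens:** the larger pen is in the rest at (184,208), with its nose at (172,238). The smaller loose pen at (191,141) is a decoy.
- **Lamp box:** at (436,203). The knob is at about (440,203), with its long mark at (431,222).
- **Bystanders:** jar (261,112), tin (353,112), spool (330,251).

Next I'll take close crops.

```bash
cat > h.py <<'E'
import numpy as np,cv2,pickle
from scipy.spatial.transform import Rotation as R
def load(n): return pickle.load(open(n+".pkl","rb"))
def K(f): return np.array([[f["fx"],0,f["cx"]],[0,f["fy"],f["cy"]],[0,0,1.]])
def proj(f,P): return cv2.projectPoints(np.asarray(P,float).reshape(-1,1,3),np.array(f["rvec"],float),np.array(f["tvec"],float),K(f),None)[0][:,0]
def ray(f,uv,z):
    M=R.from_rotvec(f["rvec"]).as_matrix(); c=-M.T@f["tvec"]; d=M.T@np.linalg.inv(K(f))@[*uv,1]
    return c+d*(z-c[2])/d[2]
def crop(f,x0,y0,w,h,s):
    im=cv2.resize(f["img"][y0:y0+h,x0:x0+w,::-1],None,fx=s,fy=s,interpolation=cv2.INTER_CUBIC)
    for x in range(-(-x0//10)*10,x0+w,10):
        cv2.line(im,((x-x0)*s,0),((x-x0)*s,6),(0,255,255),1); cv2.putText(im,str(x),((x-x0)*s,16),0,.35,(0,255,255),1)
    for y in range(-(-y0//10)*10,y0+h,10):
        cv2.line(im,(0,(y-y0)*s),(6,(y-y0)*s),(0,255,255),1); cv2.putText(im,str(y),(8,(y-y0)*s+4),0,.35,(0,255,255),1)
    return im
def mosaic(l,name):
    cv2.imwrite(name,np.vstack([np.hstack(l[:2]),np.hstack(l[2:])]))
E
python3 - <<'E'
from h import *
t,s=load("top0"),load("side0")
mosaic([crop(t,260,145,80,60,5),crop(t,150,170,80,60+0,5),crop(t,150,190,80,60,5),crop(t,397,170,80,60+5-5,5)],"pics/m1.png")
mosaic([crop(s,255,180,100,75,4),crop(s,220,310,100,75,4),crop(s,330,100,100,75,4),crop(t,397,180,100,75,4)],"pics/m2.png")
for uv,z in(((440,203),.078),((300,180),.015),((184,208),.045),((330,251),.06),((261,112),.062),((353,112),.024)): print(ray(t,uv,z).round(3))
E
```

```text
[ 0.502 -0.317  0.078]
[0.569 0.036 0.015]
[0.49  0.333 0.045]
[ 0.382 -0.042  0.06 ]
[0.74  0.137 0.062]
[ 0.752 -0.105  0.024]
```

View pics/m1.png

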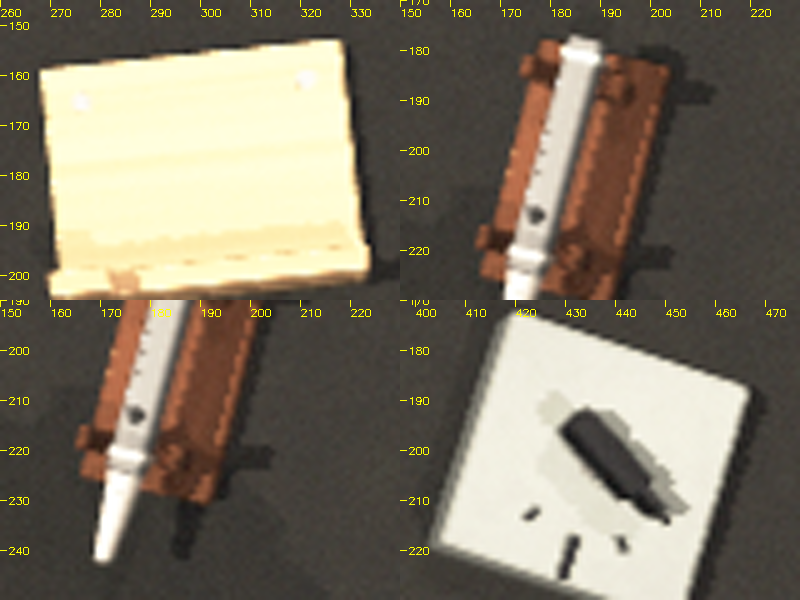

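View pics/m2.png

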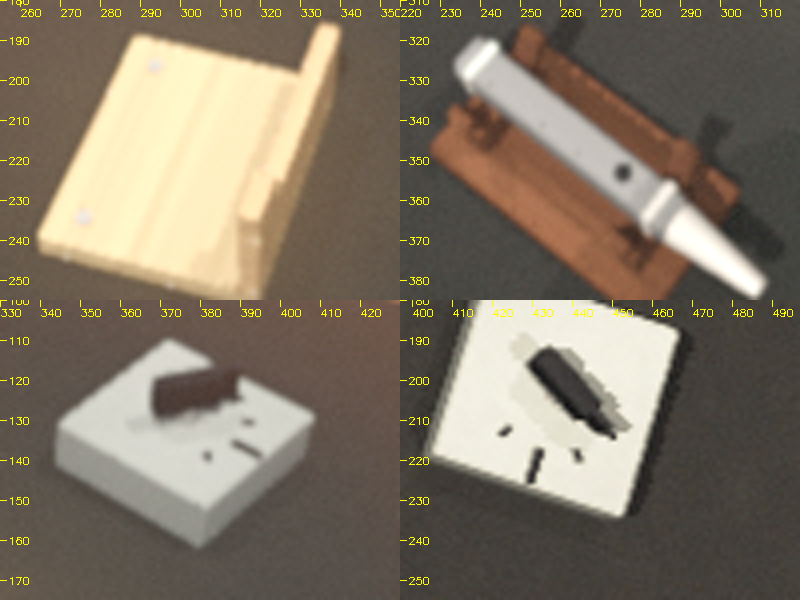

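```bash
cat > fit.py <<'E'
from h import *
from scipy.optimize import least_squares
t,s=load("top0"),load("side0")
D={"work":([((65,80,15),268,159),((65,-80,15),328.4,153),((-53,80,87),269.4,199.4),((-65,-80,65),334,201),((-53,-80,65),333.6,194.4)],
 [((65,-80,15),288.75,188.75),((65,80,15),265,238.75),((-65,-80,65),340,187),((-53,-80,65),334.5,186)],(.57,.04,0)),
"rest":([((105,0,45),170.4,241.8),((-65,0,52),187,178),((-65,35,12),203.6,183),((65,35,12),191,230),((65,-35,12),167,225)],
 [((105,0,45),307,382.5),((-65,0,50),238.5,324),((-65,-35,12),227.5,346.75),((65,35,12),304.5,357.5)],(.49,.333,2.9)),
"unit":([((65,65,40),418,172.4),((65,-65,40),466.6,187.6),((-65,65,40),404.4,218),((-65,-65,40),452.5,234.25)],
 [((65,-65,40),372,109.5),((65,65,40),344.25,131.25),((-65,-65,40),408.75,129.25),((-65,65,40),380.5,152)],(.5,-.317,-.2))}
T={}
def W(p,P): 
    P=np.array(P,float)/1000; return R.from_euler('z',p[2]).apply(P)+[p[0],p[1],0]
for n,(a,b,g) in D.items():
    def r(p): return np.concatenate([(proj(f,W(p,[q[0] for q in l]))-[q[1:] for q in l]).ravel() for f,l in((t,a),(s,b))])
    o=least_squares(r,g,loss="soft_l1",x_scale=[.01,.01,.1]); T[n]=o.x; print(n,o.x.round(4)); print(r(o.x).round(1).reshape(-1,2).tolist())
pickle.dump(T,open("T.pkl","wb"))
E
python3 - <<'E'
exec(open("fit.py").read())
b,p=ray(t,(432,194),.078),ray(t,(450.6,214.4),.078); print(b.round(4),p.round(4))
d=p-b; a=np.arctan2(d[1],d[0]); lm=T["unit"][2]+np.pi
print("bar ang",a,"len",np.hypot(*d[:2]),"joint",1.2-((a-lm+np.pi)%(2*np.pi)-np.pi))
print("start",W(T["work"],(-53,80,15)),"end",W(T["work"],(-53,-80,15)))
E
```

```text
work [0.5695 0.0359 0.1062]
[[-0.2, -0.2], [-0.9, -0.2], [-0.0, 0.1], [-0.5, -2.3], [-0.7, -0.3], [0.9, -0.5], [0.1, -0.1], [0.6, -0.4], [1.2, -0.6]]
rest [0.5048 0.342  2.9143]
[[-0.5, 0.4], [-0.5, -0.4], [-0.3, -0.0], [-0.4, 0.7], [-2.1, -0.4], [4.1, -0.2], [-1.3, -1.1], [-0.5, -1.0], [0.9, -0.2]]
unit [ 0.507  -0.3143 -0.3216]
[[0.4, -1.2], [-0.4, -0.6], [-0.9, 0.4], [-0.6, 0.3], [0.1, -0.3], [-0.2, -0.9], [0.5, -0.8], [1.5, -0.2]]
[ 0.5248 -0.2976  0.078 ] [ 0.4735 -0.3427  0.078 ]
bar ang -2.4187535507999938 len 0.06827894787912037 joint 0.15554463709918642
start [0.50833874 0.10983348 0.015     ] end [ 0.52529792 -0.04926519  0.015     ]
```

```bash
python3 - <<'E'
exec(open("fit.py").read().replace("print","(lambda *a:0)"))
def dr(f,n,segs):
    for P in segs: 
        q=proj(f,W(T[n],P)); cv2.polylines(f["img"],[np.round(q*16).astype(int)],False,(255,0,0),1,cv2.LINE_AA,4)
S={"work":[[(65,80,15),(65,-80,15),(-53,-80,15),(-53,80,15),(65,80,15)],[(-53,80,15),(-53,80,87),(-53,50,87),(-53,50,65),(-53,-80,65),(-53,-80,15)],[(-65,80,87),(-65,50,87),(-65,50,65),(-65,-80,65)]],
"rest":[[(65,35,12),(65,-35,12),(-65,-35,12),(-65,35,12),(65,35,12)],[(-65,9,54),(60,9,54),(60,-9,54),(-65,-9,54),(-65,9,54)],[(60,0,45),(105,0,45)]],
"unit":[[(65,65,40),(65,-65,40),(-65,-65,40),(-65,65,40),(65,65,40)]]}
c,sn=np.cos(-2.4188-T["unit"][2]),np.sin(-2.4188-T["unit"][2])
k=lambda l,w,z=78:(l*c-w*sn,l*sn+w*c,z)
S["unit"].append([k(-28,-8),k(-28,8),k(20,8),k(36,0),k(20,-8),k(-28,-8)])
for f in(t,s):
    f["img"]=f["img"].copy()
    for n in S: dr(f,n,S[n])
def c5(f,x,y): return crop(f,x,y,66,75,4)
cv2.imwrite("pics/ov.png",np.vstack([np.hstack([c5(t,268,140),c5(t,155,173),c5(t,403,168)]),np.hstack([c5(s,275,180),c5(s,250,315),c5(s,345,95)])]))
E
```

```text
(no output)
```

View pics/ov.png

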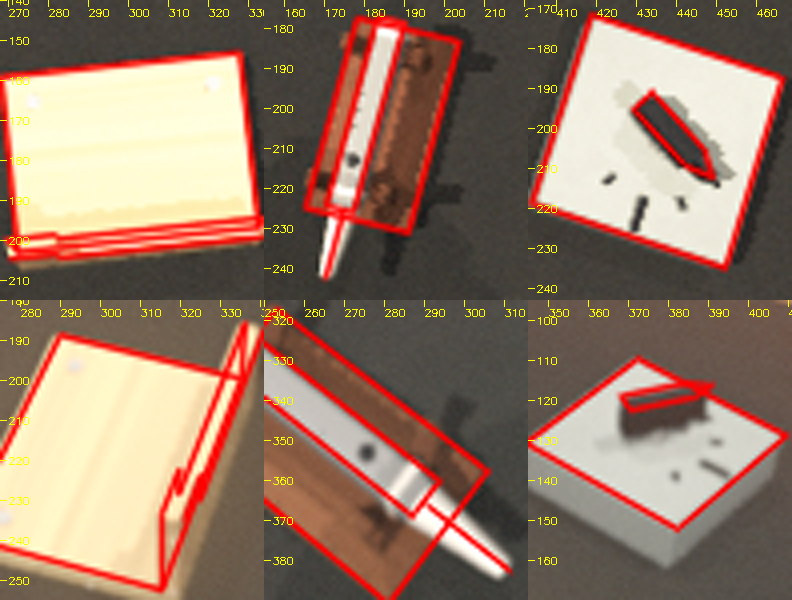

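The wireframes overlay the picture well: work, rest, pen and unit are all within about 1 px. In the lower-left of the top view, the pointer is near joint 0.1. Now I'll move to the knob.

```bash
cat > st.py <<'E'
import sys
from rig import bot
from h import *
o=bot.get_obs(); M=R.from_quat(o["eef_rot"]).as_matrix(); x,y=M[:,0],M[:,1]
print("t%.2f"%o["clock"],"p",np.round(o["ee_pos"],4),"yaw %.1f"%np.degrees(np.arctan2(y[1],y[0])),"x",x.round(3),"y",y.round(3),"F",o["force"].round(1),"w %.3f"%o["grip_width"],"q",o["qpos"].round(2))
E
python3 -m crank '[{"dx":0.02,"dy":-0.034,"rz":-4.5},{"dx":0.02,"dy":-0.034,"rz":-4.5},{"dx":0.02,"dy":-0.034,"rz":-4.5},{"dx":0.02,"dy":-0.034,"rz":-4.5},{"dx":0.02,"dy":-0.034,"rz":-4.5},{"dx":0.02,"dy":-0.034,"rz":-4.5},{"dx":0.02,"dy":-0.034,"rz":-4.5},{"dx":0.02,"dy":-0.034,"rz":-4.5},{"dx":0.02,"dy":-0.034,"rz":-4.5},{"dx":0.02,"dy":-0.034,"rz":-4.5},{"dx":0.02,"dy":-0.034,"rz":-4.5},{"dx":0.02,"dy":-0.034,"rz":-4.5}]' 40; python3 st.py
```

```text
t0.10 p [0.2677 0.5917 0.1962] yaw 65.7 x [-0.001 -0.002 -1.   ] y [ 0.412  0.911 -0.002] F [ 0.   0.3 -1.2] w 0.999 q [-1.19  0.47 -0.01  1.6   0.01  1.07 -0.06]validation failed for argument at $[0]...
```

```bash
python3 -m crank '[{"dx":0.02,"dy":-0.034,"dz":0,"rx":0,"ry":0,"rz":-4.5,"gripper":-1}]' 40; echo; python3 -m crank '[{"dx":0.02,"dy":-0.034,"dz":0,"rx":0,"ry":0,"rz":-4.5,"gripper":-1}]';echo; python3 -m crank --help | head -20; python3 st.py
```

```text
clock: 0.18
ee_pos: [0.2812, 0.5634, 0.1954]
eef_rot: [0.173, 0.687, -0.172, 0.684]
force: [-1.4, 0.8, -0.3]
grip_width: 0.997

clock: 0.27
ee_pos: [0.3007, 0.5289, 0.1943]
eef_rot: [0.2, 0.68, -0.2, 0.676]
force: [1.2, -0.8, 0.9]
grip_width: 0.999

t0.27 p [0.3007 0.5289 0.1943] yaw 57.2 x [-0.005  0.001 -1.   ] y [ 0.542  0.841 -0.001] F [ 1.2 -0.8  0.9] w 0.999 q [-1.13  0.4   0.03  1.71 -0.02  1.03 -0.09]invalid input: not JSON, or not a number
```

```bash
python3 -m crank '[{"dx":0.017,"dy":-0.037,"rz":-4.8,"gripper":-1},{"dx":0.017,"dy":-0.037,"rz":-4.8,"gripper":-1},{"dx":0.017,"dy":-0.037,"rz":-4.8,"gripper":-1},{"dx":0.017,"dy":-0.037,"rz":-4.8,"gripper":-1},{"dx":0.017,"dy":-0.037,"rz":-4.8,"gripper":-1},{"dx":0.017,"dy":-0.037,"rz":-4.8,"gripper":-1},{"dx":0.017,"dy":-0.037,"rz":-4.8,"gripper":-1},{"dx":0.017,"dy":-0.037,"rz":-4.8,"gripper":-1},{"dx":0.017,"dy":-0.037,"rz":-4.8,"gripper":-1},{"dx":0.017,"dy":-0.037,"rz":-4.8,"gripper":-1},{"dx":0.017,"dy":-0.037,"rz":-4.8,"gripper":-1},{"dx":0.017,"dy":-0.037,"rz":-4.8,"gripper":-1}]'; python3 st.py
```

```text
t0.27 p [0.3007 0.5289 0.1943] yaw 57.2 x [-0.005  0.001 -1.   ] y [ 0.542  0.841 -0.001] F [ 1.2 -0.8  0.9] w 0.999 q [-1.13  0.4   0.03  1.71 -0.02  1.03 -0.09]validation failed for argument at $[0]...
```

```bash
python3 -m crank '[{"dx":0.017,"dy":-0.037,"dz":0,"rx":0,"ry":0,"rz":-4.8,"gripper":-1},{"dx":0.017,"dy":-0.037,"dz":0,"rx":0,"ry":0,"rz":-4.8,"gripper":-1},{"dx":0.017,"dy":-0.037,"dz":0,"rx":0,"ry":0,"rz":-4.8,"gripper":-1},{"dx":0.017,"dy":-0.037,"dz":0,"rx":0,"ry":0,"rz":-4.8,"gripper":-1},{"dx":0.017,"dy":-0.037,"dz":0,"rx":0,"ry":0,"rz":-4.8,"gripper":-1},{"dx":0.017,"dy":-0.037,"dz":0,"rx":0,"ry":0,"rz":-4.8,"gripper":-1},{"dx":0.017,"dy":-0.037,"dz":0,"rx":0,"ry":0,"rz":-4.8,"gripper":-1},{"dx":0.017,"dy":-0.037,"dz":0,"rx":0,"ry":0,"rz":-4.8,"gripper":-1},{"dx":0.017,"dy":-0.037,"dz":0,"rx":0,"ry":0,"rz":-4.8,"gripper":-1},{"dx":0.017,"dy":-0.037,"dz":0,"rx":0,"ry":0,"rz":-4.8,"gripper":-1},{"dx":0.017,"dy":-0.037,"dz":0,"rx":0,"ry":0,"rz":-4.8,"gripper":-1},{"dx":0.017,"dy":-0.037,"dz":0,"rx":0,"ry":0,"rz":-4.8,"gripper":-1}]'; python3 st.py
```

```text
clock: 1.27
ee_pos: [0.5023, 0.0714, 0.1914]
eef_rot: [0.513, 0.49, -0.513, 0.484]
force: [1.2, 0.8, 0.3]
grip_width: 1.004
t1.27 p [0.5023 0.0714 0.1914] yaw -3.0 x [-0.006  0.007 -1.   ] y [ 0.999 -0.052 -0.006] F [1.2 0.8 0.3] w 1.004 q [-0.58  0.24  0.45  1.97 -0.14  0.96 -0.12]
```

```bash
python3 -m crank '[{"dx":0.0005,"dy":-0.035,"dz":0,"rx":0,"ry":0,"rz":-4.2,"gripper":-1},{"dx":0.0005,"dy":-0.035,"dz":0,"rx":0,"ry":0,"rz":-4.2,"gripper":-1},{"dx":0.0005,"dy":-0.035,"dz":0,"rx":0,"ry":0,"rz":-4.2,"gripper":-1},{"dx":0.0005,"dy":-0.035,"dz":0,"rx":0,"ry":0,"rz":-4.2,"gripper":-1},{"dx":0.0005,"dy":-0.035,"dz":0,"rx":0,"ry":0,"rz":-4.2,"gripper":-1},{"dx":0.0005,"dy":-0.035,"dz":0,"rx":0,"ry":0,"rz":-4.2,"gripper":-1},{"dx":0.0005,"dy":-0.035,"dz":0,"rx":0,"ry":0,"rz":-4.2,"gripper":-1},{"dx":0.0005,"dy":-0.035,"dz":0,"rx":0,"ry":0,"rz":-4.2,"gripper":-1},{"dx":0.0005,"dy":-0.035,"dz":0,"rx":0,"ry":0,"rz":-4.2,"gripper":-1},{"dx":0.0005,"dy":-0.03,"dz":0,"rx":0,"ry":0,"rz":-4.2,"gripper":-1},{"dx":0,"dy":-0.025,"dz":0,"rx":0,"ry":0,"rz":-3,"gripper":-1},{"dx":0,"dy":0,"dz":0,"rx":0,"ry":0,"rz":0,"gripper":-1}]'; python3 st.py
```

```text
clock: 2.27
ee_pos: [0.5031, -0.3258, 0.1901]
eef_rot: [0.667, 0.237, -0.667, 0.234]
force: [-0.2, -0.6, 1.0]
grip_width: 0.994
t2.27 p [ 0.5031 -0.3258  0.1901] yaw -51.1 x [-0.001  0.004 -1.   ] y [ 0.628 -0.778 -0.003] F [-0.2 -0.6  1. ] w 0.994 q [-0.03  0.46  0.74  1.77 -0.35  1.05 -0.06]
```

```bash
python3 -m crank '[{"dx":0.002,"dy":0.006,"dz":-0.02,"rx":0,"ry":0,"rz":1,"gripper":-1},{"dx":0.002,"dy":0.0055,"dz":-0.03,"rx":0,"ry":0,"rz":1,"gripper":-1},{"dx":0,"dy":0,"dz":-0.03,"rx":0,"ry":0,"rz":0,"gripper":-1},{"dx":0,"dy":0,"dz":-0.02,"rx":0,"ry":0,"rz":0,"gripper":-1},{"dx":0,"dy":0,"dz":0,"rx":0,"ry":0,"rz":0,"gripper":-1}]'; python3 st.py
```

```text
clock: 2.68
ee_pos: [0.5065, -0.3155, 0.0866]
eef_rot: [0.663, 0.248, -0.662, 0.246]
force: [-1.2, 0.4, 0.2]
grip_width: 0.998
t2.68 p [ 0.5065 -0.3155  0.0866] yaw -49.1 x [ 0.001  0.003 -1.   ] y [ 0.654 -0.756 -0.001] F [-1.2  0.4  0.2] w 0.998 q [ 0.02  0.58  0.65  1.86 -0.46  0.86  0.04]
```

```bash
python3 -m crank '[{"dx":0.0005,"dy":0.001,"dz":-0.018,"rx":0,"ry":0,"rz":0,"gripper":-1},{"dx":0,"dy":0,"dz":-0.016,"rx":0,"ry":0,"rz":0,"gripper":-1},{"dx":0,"dy":0,"dz":0,"rx":0,"ry":0,"rz":0,"gripper":1},{"dx":0,"dy":0,"dz":0,"rx":0,"ry":0,"rz":0,"gripper":1},{"dx":0,"dy":0,"dz":0,"rx":0,"ry":0,"rz":0,"gripper":1},{"dx":0,"dy":0,"dz":0,"rx":0,"ry":0,"rz":0,"gripper":1},{"dx":0,"dy":0,"dz":0,"rx":0,"ry":0,"rz":0,"gripper":1},{"dx":0,"dy":0,"dz":0,"rx":0,"ry":0,"rz":0,"gripper":1},{"dx":0,"dy":0,"dz":0,"rx":0,"ry":0,"rz":0,"gripper":1},{"dx":0,"dy":0,"dz":0,"rx":0,"ry":0,"rz":0,"gripper":1}]' 40; python3 st.py
```

```text
clock: 3.52
ee_pos: [0.511, -0.3139, 0.0591]
eef_rot: [0.665, 0.248, -0.659, 0.249]
force: [-0.4, 0.3, -0.3]
grip_width: 0.004
t3.52 p [ 0.511  -0.3139  0.0591] yaw -48.9 x [ 0.008  0.001 -1.   ] y [ 0.657 -0.754  0.004] F [-0.4  0.3 -0.3] w 0.004 q [ 0.04  0.62  0.62  1.87 -0.49  0.81  0.06]
```

```bash
cat > shot.py <<'E'
import sys
from rig import bot
from h import *
n=sys.argv[1]; a=[]
for c,arg in zip(("top","side"),sys.argv[2:]):
    f=bot.grab_frame(c); pickle.dump(f,open(f"{c}_{n}.pkl","wb")); x,y=map(int,arg.split(",")); a.append(crop(f,x,y,80,100,5))
cv2.imwrite(f"pics/{n}.png",np.hstack(a))
E
python3 shot.py k1 400,150 330,60
```

```text
(no output)
```

View pics/k1.png

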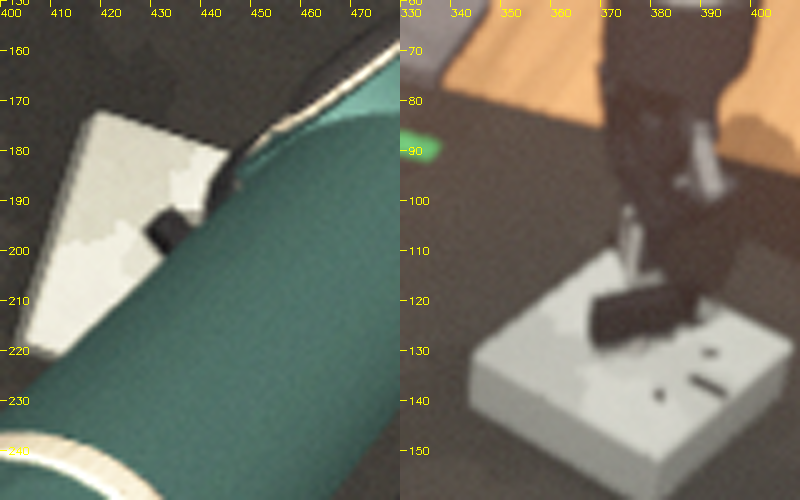

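```bash
python3 - <<'E'
from h import *
from rig import bot
o=bot.get_obs();M=R.from_quat(o["eef_rot"]).as_matrix();p=o["ee_pos"]
f=load("side_k1")
for a in ((0,0,0),(-.0187,0,0),(-.0187,.04,0),(-.0187,-.04,0),(-.07,0,0)): print(a,proj(f,[p+M@a]).round(1))
print(proj(f,[[.507,-.3143,.078]]).round(1))
im=f["img"][70:145,345:420,::-1]
im=cv2.resize(np.clip(im.astype(float)*2,0,255).astype(np.uint8),None,fx=8,fy=8,interpolation=cv2.INTER_CUBIC)
cv2.imwrite("pics/k2.png",im)
E
```

```text
(0, 0, 0) [[376.2 123.7]]
(-0.0187, 0, 0) [[377.  118.3]]
(-0.0187, 0.04, 0) [[371.4 109.6]]
(-0.0187, -0.04, 0) [[383.  127.4]]
(-0.07, 0, 0) [[379.6 102.5]]
[[378.4 118.4]]
```

View pics/k2.png

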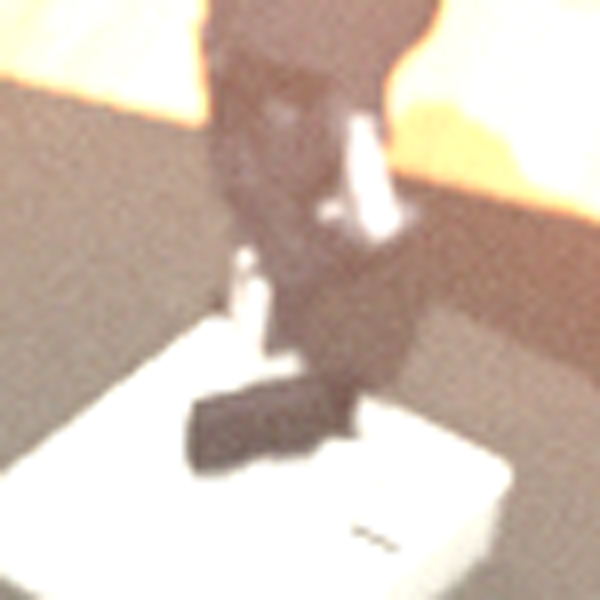

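```bash
python3 - <<'E'
from h import *
t=load("top0"); s=load("side0")
for P in ([.2677,.5916,.1961],[.2677,.5916,.2148],[.2677,.5916,.27],[.2677+.0175,.5916+.0387,.2148],[.2677-.0175,.5916-.0387,.2148],[0,0,.0]): print(proj(t,[P]).round(1),proj(s,[P]).round(1))
a=crop(t,0,280,80,60,5); k=load("top_k1")
cv2.imwrite("pics/g.png",np.hstack([a,crop(load("side_k1"),340,60,80,60,5)]))
E
```

```text
[[ 43.4 302.2]] [[341.7 628.7]]
[[ 38.4 303.2]] [[342.8 632.7]]
[[ 22.6 306.1]] [[346.5 646.6]]
[[ 21.1 294.8]] [[307.8 681.7]]
[[ 55.8 311.5]] [[374.3 588.5]]
[[312.8 402.1]] [[560.6 298.3]]
```

View pics/g.png

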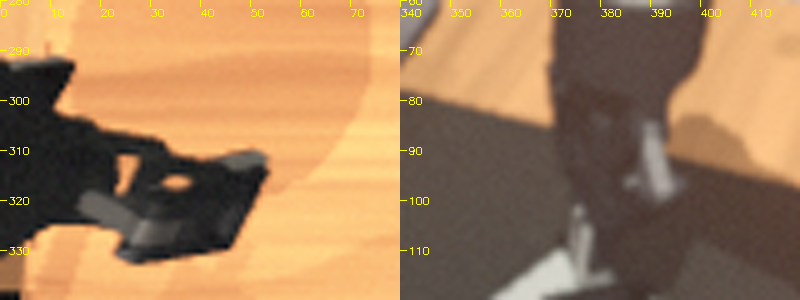

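```bash
cat > cap.py <<'E'
import sys
from rig import bot
from h import *
d={c:bot.grab_frame(c) for c in("top","side")}; d["o"]=bot.get_obs(); pickle.dump(d,open(sys.argv[1]+".pkl","wb"))
E
python3 -m crank '[{"dx":0,"dy":0,"dz":0.03,"rx":0,"ry":0,"rz":0,"gripper":1},{"dx":0,"dy":0.02,"dz":0.04,"rx":0,"ry":0,"rz":0,"gripper":1},{"dx":0,"dy":0.04,"dz":0.04,"rx":0,"ry":0,"rz":0,"gripper":1},{"dx":0.02,"dy":0.04,"dz":0.03,"rx":0,"ry":0,"rz":0,"gripper":1},{"dx":0.02,"dy":0.04,"dz":0,"rx":0,"ry":0,"rz":0,"gripper":1},{"dx":0.02,"dy":0.04,"dz":0,"rx":0,"ry":0,"rz":0,"gripper":1},{"dx":0.0,"dy":0.04,"dz":0,"rx":0,"ry":0,"rz":0,"gripper":1},{"dx":0,"dy":0.0,"dz":0,"rx":0,"ry":0,"rz":0,"gripper":1},{"dx":0,"dy":0.0,"dz":0,"rx":0,"ry":0,"rz":0,"gripper":1}]' >/dev/null; python3 cap.py c0
python3 -m crank '[{"dx":0,"dy":0,"dz":0,"rx":0,"ry":0,"rz":0,"gripper":-1},{"dx":0,"dy":0,"dz":0,"rx":0,"ry":0,"rz":0,"gripper":-1},{"dx":0,"dy":0,"dz":0,"rx":0,"ry":0,"rz":0,"gripper":-1},{"dx":0,"dy":0,"dz":0,"rx":0,"ry":0,"rz":0,"gripper":-1},{"dx":0,"dy":0,"dz":0,"rx":0,"ry":0,"rz":0,"gripper":-1},{"dx":0,"dy":0,"dz":0,"rx":0,"ry":0,"rz":0,"gripper":-1},{"dx":0,"dy":0,"dz":0,"rx":0,"ry":0,"rz":0,"gripper":-1},{"dx":0,"dy":0,"dz":0,"rx":0,"ry":0,"rz":0,"gripper":-1}]' ;python3 cap.py c1; python3 st.py
python3 - <<'E'
from h import *
a,b=pickle.load(open("c0.pkl","rb")),pickle.load(open("c1.pkl","rb"))
p=b["o"]["ee_pos"];M=R.from_quat(b["o"]["eef_rot"]).as_matrix()
out=[]
for c in("top","side"):
    d=np.abs(a[c]["img"].astype(int)-b[c]["img"]).sum(2)>60
    ys,xs=np.nonzero(d); print(c,len(xs),"x",np.percentile(xs,[2,50,98]),"y",np.percentile(ys,[2,50,98]))
    for q in((0,0,0),(-.0187,0,0),(-.013,.0425,0),(-.013,-.0425,0),(-.07,0,0),(-.013,0,.04)): print(q,proj(a[c],[p+M@q]).round(0).tolist())
    u,v=proj(a[c],[p+M@[-.04,0,0]])[0].astype(int)
    for k in(a,b): out.append(crop(k[c],min(max(u-40,0),560),min(max(v-30,0),340),80,60,5))
mosaic(out,"pics/c.png")
E
```

```text
clock: 5.13
ee_pos: [0.5614, -0.1147, 0.1882]
eef_rot: [0.667, 0.24, -0.663, 0.241]
force: [-0.1, 0.2, 0.6]
grip_width: 0.999
t5.23 p [ 0.5614 -0.1145  0.1882] yaw -50.3 x [ 0.005  0.001 -1.   ] y [ 0.639 -0.769  0.003] F [ 0.4  0.2 -0.7] w 1.000 q [-0.42  0.4   0.72  1.85 -0.31  1.01 -0.45]
top 4861 x [234. 344. 495.] y [106. 209. 395.]
(0, 0, 0) [[364.0, 172.0]]
(-0.0187, 0, 0) [[365.0, 171.0]]
(-0.013, 0.0425, 0) [[379.0, 159.0]]
(-0.013, -0.0425, 0) [[350.0, 183.0]]
(-0.07, 0, 0) [[367.0, 167.0]]
(-0.013, 0, 0.04) [[376.0, 184.0]]
side 1799 x [314. 339. 633.] y [  2.  49. 147.]
(0, 0, 0) [[334.0, 124.0]]
(-0.0187, 0, 0) [[334.0, 117.0]]
(-0.013, 0.0425, 0) [[328.0, 108.0]]
(-0.013, -0.0425, 0) [[340.0, 131.0]]
(-0.07, 0, 0) [[335.0, 97.0]]
(-0.013, 0, 0.04) [[351.0, 116.0]]
```

View pics/c.png

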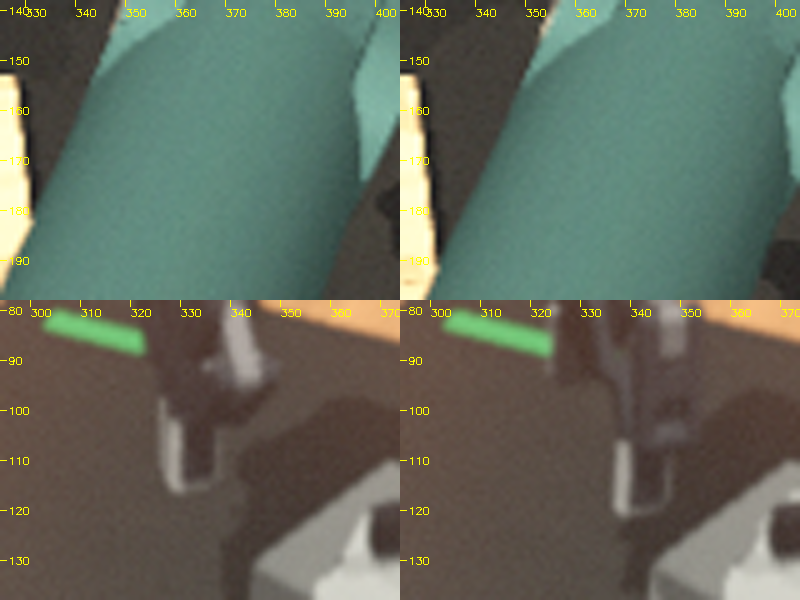

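The closed and open fingertips show up 8–9 px higher in the side view than the reported TCP projects: (333,116) against (334,124). That matches tips about 25 mm above the reported z, so the first pinch closed above the bar. I'll check this by going back and descending step by step, watching the force.

```bash
python3 -m crank '[{"dx":-0.01,"dy":-0.04,"dz":0,"rx":0,"ry":0,"rz":1,"gripper":-1},{"dx":-0.01,"dy":-0.04,"dz":0,"rx":0,"ry":0,"rz":1,"gripper":-1},{"dx":-0.01,"dy":-0.04,"dz":-0.02,"rx":0,"ry":0,"rz":0,"gripper":-1},{"dx":-0.01,"dy":-0.04,"dz":-0.03,"rx":0,"ry":0,"rz":0,"gripper":-1},{"dx":-0.01,"dy":-0.03,"dz":-0.03,"rx":0,"ry":0,"rz":0,"gripper":-1},{"dx":-0.004,"dy":-0.01,"dz":-0.03,"rx":0,"ry":0,"rz":0,"gripper":-1},{"dx":0,"dy":0,"dz":-0.01,"rx":0,"ry":0,"rz":0,"gripper":-1},{"dx":0,"dy":0,"dz":0,"rx":0,"ry":0,"rz":0,"gripper":-1}]' >/dev/null; python3 st.py
```

```text
t5.90 p [ 0.5108 -0.3068  0.0738] yaw -47.4 x [ 0.012 -0.001 -1.   ] y [ 0.676 -0.737  0.009] F [-0.6  0.3  0.3] w 1.000 q [ 0.01  0.59  0.64  1.87 -0.48  0.82  0.07]
```

```bash
python3 -m crank '[{"dx":-0.004,"dy":-0.0075,"dz":-0.008,"rx":0,"ry":0,"rz":-1,"gripper":-1},{"dx":0,"dy":0,"dz":-0.01,"rx":0,"ry":0,"rz":0,"gripper":-1},{"dx":0,"dy":0,"dz":-0.005,"rx":0,"ry":0,"rz":0,"gripper":-1},{"dx":0,"dy":0,"dz":0,"rx":0,"ry":0,"rz":0,"gripper":-1}]' >/dev/null; python3 st.py;  python3 -m crank '[{"dx":-0.001,"dy":0,"dz":-0.008,"rx":0,"ry":0,"rz":0,"gripper":-1},{"dx":0,"dy":0,"dz":-0.005,"rx":0,"ry":0,"rz":0,"gripper":-1},{"dx":0,"dy":0,"dz":0,"rx":0,"ry":0,"rz":0,"gripper":-1}]' >/dev/null; python3 st.py
```

```text
t6.23 p [ 0.5105 -0.312   0.0517] yaw -48.2 x [ 0.016 -0.001 -1.   ] y [ 0.666 -0.746  0.012] F [0.  0.8 0.4] w 0.999 q [ 0.04  0.62  0.62  1.88 -0.51  0.78  0.09]
t6.48 p [ 0.5123 -0.3099  0.0391] yaw -48.0 x [ 0.02  -0.001 -1.   ] y [ 0.669 -0.743  0.014] F [0.3 0.4 1.1] w 1.004 q [ 0.04  0.64  0.6   1.89 -0.53  0.76  0.1 ]
```

```bash
python3 -m crank '[{"dx":-0.005,"dy":-0.004,"dz":0,"rx":0,"ry":1.1,"rz":-0.5,"gripper":-1},{"dx":0,"dy":0,"dz":0,"rx":0,"ry":0,"rz":0,"gripper":1},{"dx":0,"dy":0,"dz":0,"rx":0,"ry":0,"rz":0,"gripper":1},{"dx":0,"dy":0,"dz":0,"rx":0,"ry":0,"rz":0,"gripper":1},{"dx":0,"dy":0,"dz":0,"rx":0,"ry":0,"rz":0,"gripper":1},{"dx":0,"dy":0,"dz":0,"rx":0,"ry":0,"rz":0,"gripper":1},{"dx":0,"dy":0,"dz":0,"rx":0,"ry":0,"rz":0,"gripper":1}]' >/dev/null; python3 st.py
```

```text
t7.07 p [ 0.5088 -0.3153  0.0405] yaw -48.5 x [ 0.003 -0.004 -1.   ] y [ 0.663 -0.749  0.005] F [-1.   0.2 -5.3] w 0.165 q [ 0.04  0.65  0.61  1.87 -0.52  0.78  0.09]
```

The fingers now hold the bar at width 0.165 (about 14 mm). That confirms the reported z is about 20–25 mm low. Now I'll turn it clockwise.

```bash
python3 -m crank '[{"dx":0,"dy":0,"dz":0,"rx":0,"ry":0,"rz":0,"gripper":1},{"dx":0,"dy":0,"dz":0,"rx":0,"ry":0,"rz":-4,"gripper":1},{"dx":0,"dy":0,"dz":0,"rx":0,"ry":0,"rz":-5,"gripper":1},{"dx":0,"dy":0,"dz":0,"rx":0,"ry":0,"rz":-5,"gripper":1},{"dx":0,"dy":0,"dz":0,"rx":0,"ry":0,"rz":-5,"gripper":1},{"dx":0,"dy":0,"dz":0,"rx":0,"ry":0,"rz":0,"gripper":1}]' 60 >/dev/null; python3 st.py
```

```text
t7.57 p [ 0.5088 -0.3152  0.0405] yaw -68.3 x [ 0.002 -0.004 -1.   ] y [ 0.37  -0.929  0.004] F [ 0.7 -0.3  0.1] w 0.152 q [-0.02  0.67  0.7   1.88 -0.59  0.8  -0.19]
```

```bash
python3 -m crank '[{"dx":0,"dy":0,"dz":0,"rx":0,"ry":0,"rz":-5,"gripper":1},{"dx":0,"dy":0,"dz":0,"rx":0,"ry":0,"rz":-5,"gripper":1},{"dx":0,"dy":0,"dz":0,"rx":0,"ry":0,"rz":-5,"gripper":1},{"dx":0,"dy":0,"dz":0,"rx":0,"ry":0,"rz":-5,"gripper":1},{"dx":0,"dy":0,"dz":0,"rx":0,"ry":0,"rz":-5,"gripper":1},{"dx":0,"dy":0,"dz":0,"rx":0,"ry":0,"rz":-5,"gripper":1},{"dx":0,"dy":0,"dz":0,"rx":0,"ry":0,"rz":-5,"gripper":1},{"dx":0,"dy":0,"dz":0,"rx":0,"ry":0,"rz":-4,"gripper":1},{"dx":0,"dy":0,"dz":0,"rx":0,"ry":0,"rz":0,"gripper":1}]' 60 >/dev/null; python3 st.py; python3 cap.py k3; python3 - <<'E'
from h import *
exec(open("fit.py").read().replace("print","(lambda *a:0)")) 
d=pickle.load(open("k3.pkl","rb")); f=d["side"]; print(d["o"]["moment"].round(2))
f0=load("side0")
# dark pixel map on knob region in side view (row/col lists), before and now
for g in (f0,f):
    m=g["img"][105:150,355:410].sum(2)<190
    for r in m: print("".join("#" if v else "." for v in r)) if 1 else 0
    print()
for j in (0.15,1.2): 
    a=T["unit"][2]+np.pi+(1.2-j); c=T["unit"][:2]
    print(j,proj(f,[[c[0]+l*np.cos(a),c[1]+l*np.sin(a),z] for l,z in((36e-3,.064),(-28e-3,.064))]).round(0).tolist())
E
```

```text
t8.32 p [ 0.5087 -0.3153  0.0405] yaw -107.8 x [-0.001 -0.004 -1.   ] y [-0.305 -0.952  0.004] F [ 0.2 -1.1  1.1] w 0.153 q [-0.13  0.74  0.87  1.88 -0.74  0.87 -0.76]
[ 0.01 -0.07 -0.03]
.......................................................
.......................................................
.......................................................
.......................................................
.......................................................
.......................................................
.......................................................
.......................................................
.......................................................
.......................................................
.......................................................
.......................................................
.......................................................
.......................................................
.......................................................
................................#......................
................
[... 3504 characters left out ...]
.....###
....................................................###
...................................................####
..................................................#####
....................................................###
......................................................#
.......................................................
.......................................................
.......................................................
.......................................................
.......................................................
.......................................................

0.15 [[390.0, 120.0], [368.0, 124.0]]
1.2 [[389.0, 128.0], [370.0, 118.0]]
```

The dark pixels show the bar now running from (370,122) to (386,129), as predicted for joint 1.2. I'll release, lift and go to the pen.

```bash
python3 -m crank '[{"dx":0,"dy":0,"dz":0,"rx":0,"ry":0,"rz":0,"gripper":-1},{"dx":0,"dy":0,"dz":0,"rx":0,"ry":0,"rz":0,"gripper":-1},{"dx":0,"dy":0,"dz":0,"rx":0,"ry":0,"rz":0,"gripper":-1},{"dx":0,"dy":0,"dz":0,"rx":0,"ry":0,"rz":0,"gripper":-1},{"dx":0,"dy":0,"dz":0,"rx":0,"ry":0,"rz":0,"gripper":-1},{"dx":0,"dy":0,"dz":0.03,"rx":0,"ry":0,"rz":0,"gripper":-1},{"dx":0,"dy":0,"dz":0.04,"rx":0,"ry":0,"rz":0,"gripper":-1},{"dx":0,"dy":0,"dz":0.04,"rx":0,"ry":0,"rz":5,"gripper":-1},{"dx":0,"dy":0.02,"dz":0.04,"rx":0,"ry":0,"rz":7,"gripper":-1},{"dx":0,"dy":0.025,"dz":0,"rx":0,"ry":0,"rz":7,"gripper":-1},{"dx":0,"dy":0.025,"dz":0,"rx":0,"ry":0,"rz":7,"gripper":-1},{"dx":0,"dy":0.025,"dz":0,"rx":0,"ry":0,"rz":7,"gripper":-1}]' >/dev/null
python3 -m crank '[{"dx":0,"dy":0.027,"dz":0,"rx":0,"ry":0,"rz":7.1,"gripper":-1},{"dx":0,"dy":0.027,"dz":0,"rx":0,"ry":0,"rz":7.1,"gripper":-1},{"dx":0,"dy":0.027,"dz":0,"rx":0,"ry":0,"rz":7.1,"gripper":-1},{"dx":0,"dy":0.027,"dz":0,"rx":0,"ry":0,"rz":7.1,"gripper":-1},{"dx":0,"dy":0.027,"dz":0,"rx":0,"ry":0,"rz":7.1,"gripper":-1},{"dx":0,"dy":0.027,"dz":0,"rx":0,"ry":0,"rz":7.1,"gripper":-1},{"dx":0,"dy":0.027,"dz":0,"rx":0,"ry":0,"rz":7.1,"gripper":-1},{"dx":0,"dy":0.027,"dz":0,"rx":0,"ry":0,"rz":7.1,"gripper":-1},{"dx":0,"dy":0.027,"dz":0,"rx":0,"ry":0,"rz":7.1,"gripper":-1},{"dx":0,"dy":0.027,"dz":0,"rx":0,"ry":0,"rz":7.1,"gripper":-1},{"dx":0,"dy":0.027,"dz":0,"rx":0,"ry":0,"rz":7.1,"gripper":-1},{"dx":0,"dy":0.027,"dz":0,"rx":0,"ry":0,"rz":7.1,"gripper":-1}]' >/dev/null; python3 st.py
```

```text
t10.42 p [0.5013 0.1135 0.1976] yaw 12.4 x [ 0.016  0.007 -1.   ] y [0.976 0.215 0.017] F [ 1.   0.1 -0. ] w 1.001 q [-0.76  0.24  0.55  1.97 -0.16  0.95  0.09]
```

```bash
python3 -m crank '[{"dx":0,"dy":0.022,"dz":0,"rx":0,"ry":0.4,"rz":6.3,"gripper":-1},{"dx":0,"dy":0.022,"dz":0,"rx":0,"ry":0.4,"rz":6.3,"gripper":-1},{"dx":0,"dy":0.022,"dz":0,"rx":0,"ry":0,"rz":6.3,"gripper":-1},{"dx":0,"dy":0.022,"dz":0,"rx":0,"ry":0,"rz":6.3,"gripper":-1},{"dx":0,"dy":0.022,"dz":0,"rx":0,"ry":0,"rz":6.3,"gripper":-1},{"dx":0,"dy":0.022,"dz":0,"rx":0,"ry":0,"rz":6.3,"gripper":-1},{"dx":0,"dy":0.022,"dz":0,"rx":0,"ry":0,"rz":6.3,"gripper":-1},{"dx":0,"dy":0.022,"dz":0,"rx":0,"ry":0,"rz":6.3,"gripper":-1},{"dx":0,"dy":0.022,"dz":0,"rx":0,"ry":0,"rz":6.3,"gripper":-1},{"dx":0,"dy":0.022,"dz":0,"rx":0,"ry":0,"rz":6.3,"gripper":-1},{"dx":0,"dy":0,"dz":0,"rx":0,"ry":0,"rz":0,"gripper":-1},{"dx":0,"dy":0,"dz":0,"rx":0,"ry":0,"rz":0,"gripper":-1}]' >/dev/null; python3 st.py; python3 cap.py p1; python3 - <<'E'
from h import *
d=pickle.load(open("p1.pkl","rb")); p=d["o"]["ee_pos"];M=R.from_quat(d["o"]["eef_rot"]).as_matrix()
t=d["top"]
for q in((0,0,0),(-.013,.0425,0),(-.013,-.0425,0)): print(q,[proj(d[c],[p+M@q]).round(0).tolist() for c in("top","side")])
# knob check: direction of the dark bar in top view
g=t["img"][188:218,422:456].sum(2).astype(int)
m=(g<200); 
for r in m: print("".join("#" if v else "." for v in r))
n,l,st,c=cv2.connectedComponentsWithStats(m.astype(np.uint8)); i=1+st[1:,4].argmax(); ys,xs=np.nonzero(l==i)
P=np.array([ray(t,(x+422,y+188),.078)[:2] for x,y in zip(xs,ys)]); P0=P.mean(0); w,v=np.linalg.eigh(np.cov((P-P0).T)); a=np.arctan2(*v[::-1,1]); lm=-.3216+np.pi
print(P0,"joint",1.2-((a-lm+np.pi/2)%np.pi-np.pi/2))
cv2.imwrite("pics/p1.png",np.hstack([crop(t,130,170,100,100,4),crop(d["side"],220,250,100,100,4)]))
E
```

```text
t11.42 p [0.4977 0.3497 0.1983] yaw 79.6 x [-0.009  0.008 -1.   ] y [0.181 0.983 0.007] F [ 0.1 -1.7 -0.6] w 1.003 q [-0.85  0.4   0.24  1.72 -0.12  1.04  0.83]
(0, 0, 0) [[[158.0, 198.0]], [[256.0, 314.0]]]
(-0.013, 0.0425, 0) [[[138.0, 194.0]], [[234.0, 334.0]]]
(-0.013, -0.0425, 0) [[[175.0, 201.0]], [[273.0, 288.0]]]
..................................
..................................
..................................
...................#..............
................######............
................#######...........
...............########...........
...............########...........
...............#######............
..............########............
..............########............
..............#######.............
..............#######.............
.............########.............
.............########.............
.............#######..............
............########..............
............########..............
............#######...............
...........########...............
...........########...............
...........#######................
............####..................
............###...................
............###...................
...........####...................
...........####...................
..................................
..................................
..................................
[ 0.50492068 -0.31260795] joint 1.2291199687694612
```

View pics/p1.png

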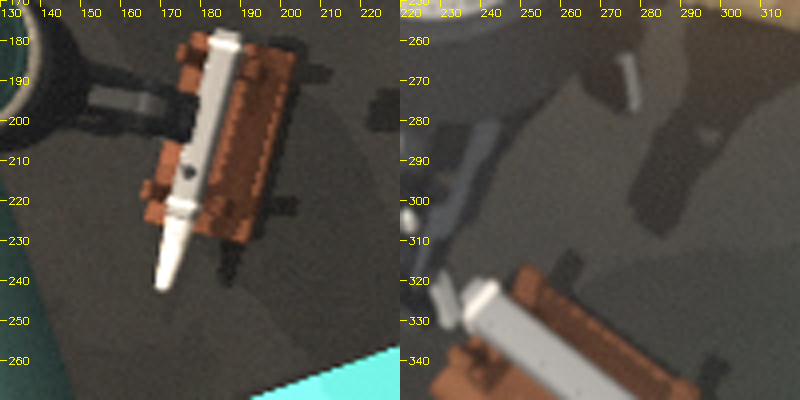

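The top view shows the pen still in its rest, rear at (186,178) and nose at (171,241). The right finger is at (180,199) over its middle. In the side view the fingertips are at (278,277) and (232,331), so the jaw line is right and the tips are again higher than reported. The knob now measures 1.23. I'll descend on the pen.

```bash
python3 -m crank '[{"dx":0.007,"dy":-0.008,"dz":-0.01,"rx":-0.5,"ry":-0.5,"rz":-2.6,"gripper":-1},{"dx":0,"dy":0,"dz":-0.03,"rx":0,"ry":0,"rz":0,"gripper":-1},{"dx":0,"dy":0,"dz":-0.03,"rx":0,"ry":0,"rz":0,"gripper":-1},{"dx":0,"dy":0,"dz":-0.03,"rx":0,"ry":0,"rz":0,"gripper":-1},{"dx":0,"dy":0,"dz":-0.01,"rx":0,"ry":0,"rz":0,"gripper":-1},{"dx":0,"dy":0,"dz":0,"rx":0,"ry":0,"rz":0,"gripper":-1}]' >/dev/null; python3 st.py
```

```text
t12.02 p [0.5089 0.3339 0.0889] yaw 75.9 x [ 0.008  0.001 -1.   ] y [0.243 0.97  0.003] F [ 0.2 -0.4  1.2] w 1.001 q [-0.82  0.52  0.24  1.81 -0.16  0.82  0.82]
```

```bash
python3 -m crank '[{"dx":-0.005,"dy":0.008,"dz":-0.015,"rx":0,"ry":0.4,"rz":1,"gripper":-1},{"dx":-0.001,"dy":0,"dz":-0.02,"rx":0,"ry":0,"rz":0,"gripper":-1},{"dx":-0.001,"dy":0,"dz":-0.01,"rx":0,"ry":0,"rz":0,"gripper":-1},{"dx":0,"dy":0,"dz":0,"rx":0,"ry":0,"rz":0,"gripper":-1}]' >/dev/null; python3 st.py
```

```text
t12.35 p [0.5056 0.3407 0.0478] yaw 76.6 x [ 0.006  0.004 -1.   ] y [0.232 0.973 0.005] F [-0.5 -1.1  0.3] w 1.002 q [-0.81  0.58  0.22  1.83 -0.18  0.74  0.84]
```

```bash
python3 -m crank '[{"dx":-0.001,"dy":0.001,"dz":-0.015,"rx":-0.2,"ry":0.4,"rz":0.3,"gripper":-1},{"dx":-0.001,"dy":0,"dz":-0.015,"rx":0,"ry":0.2,"rz":0,"gripper":-1},{"dx":-0.001,"dy":0,"dz":-0.01,"rx":0,"ry":0.2,"rz":0,"gripper":-1},{"dx":0,"dy":0,"dz":0,"rx":0,"ry":0,"rz":0,"gripper":-1}]' >/dev/null; python3 st.py
```

```text
t12.68 p [0.5063 0.3427 0.0116] yaw 76.8 x [-0.002  0.005 -1.   ] y [0.229 0.973 0.004] F [-0.1 -0.5 -0.5] w 1.001 q [-0.8   0.64  0.2   1.83 -0.2   0.69  0.86]
```

```bash
python3 -m crank '[{"dx":-0.001,"dy":-0.001,"dz":-0.005,"rx":0,"ry":0,"rz":0,"gripper":-1},{"dx":0,"dy":0,"dz":0,"rx":0,"ry":0,"rz":0,"gripper":1},{"dx":0,"dy":0,"dz":0,"rx":0,"ry":0,"rz":0,"gripper":1},{"dx":0,"dy":0,"dz":0,"rx":0,"ry":0,"rz":0,"gripper":1},{"dx":0,"dy":0,"dz":0,"rx":0,"ry":0,"rz":0,"gripper":1},{"dx":0,"dy":0,"dz":0,"rx":0,"ry":0,"rz":0,"gripper":1},{"dx":0,"dy":0,"dz":0,"rx":0,"ry":0,"rz":0,"gripper":1},{"dx":0,"dy":0,"dz":0,"rx":0,"ry":0,"rz":0,"gripper":1}]' 60 >/dev/null; python3 st.py; python3 cap.py p2
```

```text
t13.35 p [0.5075 0.3423 0.0095] yaw 76.7 x [ 0.002  0.008 -1.   ] y [0.23  0.973 0.008] F [-0.5 -0.2 -0.3] w 0.189 q [-0.79  0.64  0.2   1.83 -0.2   0.68  0.86]
```

```bash
cat > pen.py <<'E'
from h import *
from rig import bot
T=pickle.load(open("T.pkl","rb")); G=pickle.load(open("p2.pkl","rb"))["o"]
M0=R.from_quat(G["eef_rot"]).as_matrix(); r=T["rest"]
pen0=np.array([r[0],r[1],.045]); A0=R.from_euler('z',r[2]).as_matrix()
B=M0.T@A0; c=M0.T@(pen0-G["ee_pos"])      # pen in tool (bias in the tool frame)
def pen(o,b=0.0):
    "b: part of the z bias that is in world z, not the tool frame"
    M=R.from_quat(o["eef_rot"]).as_matrix(); A=M@B
    q=o["ee_pos"]+M@(c-M0.T@[0,0,b])+[0,0,b]
    return q,A,q+A[:,0]*.105
w=T["work"]; Mw=R.from_euler('z',w[2])
def inwork(p): return Mw.inv().apply(np.asarray(p)-[w[0],w[1],0])*1000
if __name__=="__main__":
    o=bot.get_obs(); q,A,t=pen(o); x=A[:,0]
    print("t%.2f"%o["clock"],"tcp",o["ee_pos"].round(4),"tip",t.round(4),"tip in work mm",inwork(t).round(1),"b.02:",inwork(pen(o,.02)[2]).round(1),"slope %.1f"%np.degrees(np.arcsin(-x[2])),"yaw %.1f"%np.degrees(np.arctan2(x[1],x[0])),"roll %.1f"%np.degrees(np.arcsin(A[2,1])),"F",o["force"].round(1),"w %.3f"%o["grip_width"])
    print("pen in tool mm",(c*1000).round(1),"q",o["qpos"].round(2))
E
python3 -m crank '[{"dx":0,"dy":0,"dz":0.01,"rx":0,"ry":0,"rz":0,"gripper":1},{"dx":0,"dy":0,"dz":0.02,"rx":0,"ry":0,"rz":0,"gripper":1},{"dx":0,"dy":0,"dz":0.03,"rx":0,"ry":0,"rz":0,"gripper":1},{"dx":0,"dy":0,"dz":0.03,"rx":0,"ry":0,"rz":0,"gripper":1},{"dx":0,"dy":0,"dz":0.03,"rx":0,"ry":0,"rz":0,"gripper":1},{"dx":0,"dy":0,"dz":0.03,"rx":0,"ry":0,"rz":0,"gripper":1},{"dx":0.01,"dy":-0.01,"dz":0.02,"rx":0.5,"ry":-5,"rz":2,"gripper":1},{"dx":0.01,"dy":-0.01,"dz":0,"rx":0.5,"ry":-5,"rz":3,"gripper":1},{"dx":0.01,"dy":-0.01,"dz":0,"rx":0.5,"ry":-5,"rz":3,"gripper":1},{"dx":0.01,"dy":-0.01,"dz":0,"rx":0.5,"ry":-5,"rz":3,"gripper":1},{"dx":0,"dy":0,"dz":0,"rx":0,"ry":0,"rz":0,"gripper":1},{"dx":0,"dy":0,"dz":0,"rx":0,"ry":0,"rz":0,"gripper":1}]' 80 >/dev/null; python3 pen.py; python3 cap.py p3
python3 - <<'E'
from pen import *
d=pickle.load(open("p3.pkl","rb"))
for b in(0,.02):
    q,A,t=pen(d["o"],b); P=[t,q+A[:,0]*.06,q-A[:,0]*.065]
    for cc in("top","side"): print(b,cc,"tip,cone,rear",proj(d[cc],P).round(1).tolist())
ims=[]
for cc in("top","side"):
    u,v=proj(d[cc],[pen(d["o"])[2]])[0].astype(int); ims.append(crop(d[cc],min(max(u-40,0),560),min(max(v-60,0),300),80,100,5))
cv2.imwrite("pics/p3.png",np.hstack(ims))
E
```

```text
t14.45 tcp [0.5467 0.2998 0.1947] tip [0.4336 0.3007 0.1906] tip in work mm [-107.1  277.7  190.6] b.02: [-99.9 278.4 191.9] slope 20.3 yaw 177.5 roll -4.9 F [ 0.3  0.9 -0.6] w 0.180
pen in tool mm [-35.7  -0.6  -2.3] q [-0.89  0.25  0.3   2.    0.11  0.56  0.84]
0 top tip,cone,rear [[179.6, 226.9], [179.1, 207.6], [177.8, 151.8]]
0 side tip,cone,rear [[308.7, 304.0], [283.7, 288.0], [213.9, 243.3]]
0.02 top tip,cone,rear [[178.9, 223.7], [178.4, 204.4], [177.1, 148.5]]
0.02 side tip,cone,rear [[304.1, 302.8], [279.1, 286.7], [209.2, 242.0]]
```

View pics/p3.png

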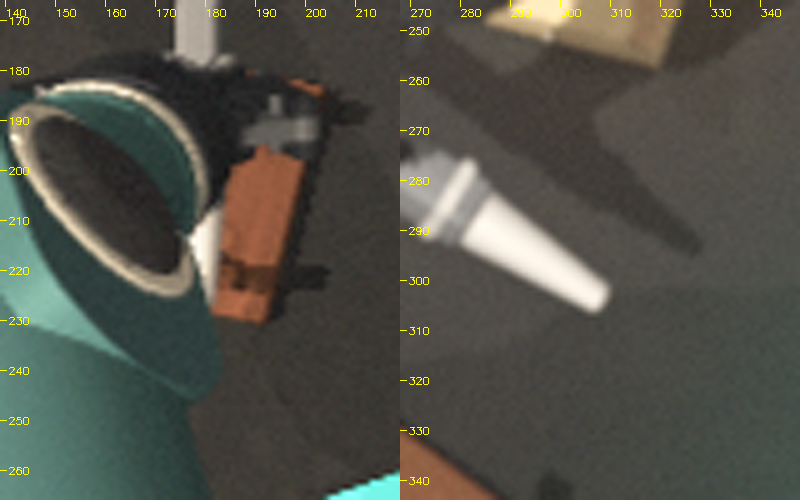

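The side view shows the pen tip at (308.6,303.6), against a prediction of (308.7,304.0) with the grasp transform fixed in the tool frame. So the transform holds when tilted. The top view shows the rest empty and intact. Next is the seam.

```bash
cat > goto.py <<'E'
import sys
from pen import *
# args: tip in work mm x y z, slope deg, yaw deg (world)
X,Y,Z,s,ya=map(float,sys.argv[1:6])
o=bot.get_obs(); q,A,t=pen(o); M=R.from_quat(o["eef_rot"]).as_matrix()
At=R.from_euler('z',ya,degrees=True)*R.from_euler('y',s,degrees=True)
Mt=At.as_matrix()@B.T; rv=R.from_matrix(Mt@M.T).as_rotvec(degrees=True)
tip=Mw.apply(np.array([X,Y,Z])/1000)+[w[0],w[1],0]
pt=tip-At.as_matrix()[:,0]*.105-Mt@c
print("dpos",(pt-o["ee_pos"]).round(4),"rot",rv.round(2),"| tip now in work",inwork(t).round(1),"slope %.1f"%np.degrees(np.arcsin(-A[2,0])),"F",o["force"].round(1),"t%.2f"%o["clock"],"w %.3f"%o["grip_width"])
E
python3 goto.py -35 74 60 35 186; python3 goto.py -46.5 74 21 35 186
```

```text
dpos [ 0.0874 -0.1821 -0.1019] rot [ -4.11 -14.79   6.08] | tip now in work [-106.5  277.9  190.2] slope 20.3 F [ 0.1 -0.6  0.9] t14.55 w 0.178
dpos [ 0.0759 -0.1833 -0.1409] rot [ -4.11 -14.79   6.08] | tip now in work [-106.5  277.9  190.2] slope 20.3 F [ 0.1 -0.6  0.9] t14.55 w 0.178
```

```bash
python3 -m crank '[{"dx":0.011,"dy":-0.023,"dz":0,"rx":-0.5,"ry":-1.9,"rz":0.8,"gripper":1},{"dx":0.011,"dy":-0.023,"dz":0,"rx":-0.5,"ry":-1.9,"rz":0.8,"gripper":1},{"dx":0.011,"dy":-0.023,"dz":0,"rx":-0.5,"ry":-1.9,"rz":0.8,"gripper":1},{"dx":0.011,"dy":-0.023,"dz":0,"rx":-0.5,"ry":-1.9,"rz":0.8,"gripper":1},{"dx":0.011,"dy":-0.023,"dz":0,"rx":-0.5,"ry":-1.9,"rz":0.8,"gripper":1},{"dx":0.011,"dy":-0.023,"dz":0,"rx":-0.5,"ry":-1.9,"rz":0.8,"gripper":1},{"dx":0.011,"dy":-0.023,"dz":0,"rx":-0.5,"ry":-1.9,"rz":0.8,"gripper":1},{"dx":0.011,"dy":-0.02,"dz":0,"rx":-0.5,"ry":-1.9,"rz":0.8,"gripper":1},{"dx":0,"dy":0,"dz":0,"rx":0,"ry":0,"rz":0,"gripper":1}]' 80 >/dev/null;python3 goto.py -35 74 60 35 186
```

```text
dpos [-0.0104 -0.0035 -0.1036] rot [ 0.24  0.7  -0.72] | tip now in work [-23.9  74.8 162.3] slope 35.7 F [-1.4 -0.9 -0.7] t15.30 w 0.180
```

```bash
python3 -m crank '[{"dx":-0.006,"dy":-0.003,"dz":-0.02,"rx":0.2,"ry":0.7,"rz":-0.7,"gripper":1},{"dx":-0.002,"dy":0,"dz":-0.025,"rx":0,"ry":0,"rz":0,"gripper":1},{"dx":-0.001,"dy":0,"dz":-0.025,"rx":0,"ry":0,"rz":0,"gripper":1},{"dx":0,"dy":0,"dz":-0.02,"rx":0,"ry":0,"rz":0,"gripper":1},{"dx":0,"dy":0,"dz":0,"rx":0,"ry":0,"rz":0,"gripper":1}]' >/dev/null;python3 goto.py -46 74 21 35 186; python3 cap.py s1; python3 - <<'E'
from pen import *
d=pickle.load(open("s1.pkl","rb")); q,A,t=pen(d["o"])
for cc in("top","side"):
    print(cc,"tip,cone",proj(d[cc],[t,q+A[:,0]*.06]).round(1).tolist())
u,v=proj(d["side"],[t])[0].astype(int); g=d["side"]["img"][v-16:v+12,u-26:u+16].astype(int)
print(u-26,v-16); sat=g.max(2)-g.min(2)
for r,s in zip(g.sum(2),sat): print("".join("#" if b<30 and a>480 else "+" if b>=45 and a>300 else "." for a,b in zip(r,s)))
E
```

```text
dpos [-0.0171 -0.0001 -0.0987] rot [ 1.11 -0.41  0.22] | tip now in work [-29.3  72.2 120.7] slope 34.5 F [ 0.1 -0.3 -1.5] t15.72 w 0.180
top tip,cone [[270.2, 187.5], [267.7, 170.7]]
side tip,cone [[304.4, 216.8], [286.4, 204.4]]
278 200
..........++++++++++++++++++++++++++++++++
...........+++++++++++++++++++++++++++++++
..........#.++++++++++++++++++++++++++++++
..###.....##.+++++++++++++++++++++++++++++
.####.....###..+++++++++++++++++++++++++++
####...########.++++++++++++++++++++++++++
###....#########.+++++++++++++++++++++++++
#.....############++++++++++++++++++++++++
.+++++.############.++++++++++++++++++++++
++++++++.###########.+++++++++++++++++++++
++++++++++.##########.++++++++++++++++++++
+++++++++++.##########.+++++++++++++++++++
+++++++++++++.##########.+++++++++++++++++
+++++++++++++++.#########.++++++++++++++++
+++++++++++++++++.########.+++++++++++++++
+++++++++++++++++++.######.+++++++++++++++
++++++++++++++++++++..#####+++++++++++++++
++++++++++++++++++++++.###.+++++++++++++++
++++++++++++++++++++++++..++++++++++++++++
++++++++++++++++++++++++++++++++++++++++++
++++++++++++++++++++++++++++++++++++++++++
++++++++++++++++++++++++++++++++++++++++++
++++++++++++++++++++++++++++++++++++++++++
++++++++++++++++++++++++++++++++++++++++++
++++++++++++++++++++++++++++++++++++++++++
++++++++++++++++++++++++++++++++++++++++++
++++++++++++++++++++++++++++++++++++++++++
++++++++++++++++++++++++++++++++++++++++++
```

```bash
python3 -m crank '[{"dx":-0.002,"dy":0,"dz":-0.02,"rx":0.4,"ry":-0.2,"rz":0,"gripper":1},{"dx":-0.002,"dy":0,"dz":-0.025,"rx":0.4,"ry":-0.2,"rz":0,"gripper":1},{"dx":-0.002,"dy":0,"dz":-0.02,"rx":0.3,"ry":0,"rz":0,"gripper":1},{"dx":0,"dy":0,"dz":-0.012,"rx":0,"ry":0,"rz":0,"gripper":1},{"dx":0,"dy":0,"dz":0,"rx":0,"ry":0,"rz":0,"gripper":1}]' >/dev/null;python3 goto.py -47 75 22 35 186; python3 cap.py s2; python3 - <<'E'
from pen import *
d=pickle.load(open("s2.pkl","rb")); q,A,t=pen(d["o"])
for cc in("top","side"):
    print(cc,"tip,cone",proj(d[cc],[t,q+A[:,0]*.06]).round(1).tolist())
u,v=proj(d["side"],[t])[0].astype(int); g=d["side"]["img"][v-16:v+8,u-26:u+16].astype(int)
print(u-26,v-16); sat=g.max(2)-g.min(2)
for r,s in zip(g.sum(2),sat): print("".join("#" if b<35 and a>450 else "+" if b>=45 and a>300 else "." for a,b in zip(r,s)))
E
```

```text
dpos [-0.0194  0.0025 -0.0591] rot [1.02 0.07 0.66] | tip now in work [-28.   71.2  81.1] slope 35.0 F [-0.5 -0.8 -0.3] t16.23 w 0.182
top tip,cone [[272.0, 189.0], [269.7, 172.9]]
side tip,cone [[304.4, 227.9], [287.1, 216.0]]
278 211
...........+++++++++++++++++++++++++++++++
...........+++++++++++++++++++++++++++++++
............++++++++++++++++++++++++++++++
....##.....##+++++++++++++++++++++++++++++
..####....####.+++++++++++++++++++++++++++
.#####...######.++++++++++++++++++++++++++
+.####.##########+++++++++++++++++++++++++
+++.#..###########++++++++++++++++++++++++
+++++++.###########+++++++++++++++++++++++
++++++++.###########.+++++++++++++++++++++
++++++++++.##########.++++++++++++++++++++
++++++++++++.##########+++++++++++++++++++
++++++++++++++##########++++++++++++++++++
++++++++++++++++#########+++++++++++++++++
+++++++++++++++++.########.+++++++++++++++
+++++++++++++++++++.#######+++++++++++++++
+++++++++++++++++++++.#####+++++++++++++++
+++++++++++++++++++++++.##.+++++++++++++++
++++++++++++++++++++++++++++++++++++++++++
++++++++++++++++++++++++++++++++++++++++++
++++++++++++++++++++++++++++++++++++++++++
++++++++++++++++++++++++++++++++++++++++++
++++++++++++++++++++++++++++++++++++++++++
++++++++++++++++++++++++++++++++++++++++++
```

```bash
python3 -m crank '[{"dx":-0.004,"dy":0.001,"dz":-0.015,"rx":0.5,"ry":0,"rz":0.3,"gripper":1},{"dx":-0.004,"dy":0.001,"dz":-0.015,"rx":0.4,"ry":0,"rz":0.3,"gripper":1},{"dx":-0.004,"dy":0,"dz":-0.015,"rx":0,"ry":0,"rz":0,"gripper":1},{"dx":-0.004,"dy":0,"dz":-0.012,"rx":0,"ry":0,"rz":0,"gripper":1},{"dx":0,"dy":0,"dz":0,"rx":0,"ry":0,"rz":0,"gripper":1}]' >/dev/null;python3 goto.py -47 76 22 35 186
```

```text
dpos [-0.0107  0.0003 -0.0139] rot [0.26 0.88 0.38] | tip now in work [-35.9  75.1  34.3] slope 35.8 F [-0.5 -0.9 -0.7] t16.75 w 0.183
```

```bash
python3 goto.py -47 76 22 35 186
```

```text
dpos [-0.0107  0.0003 -0.0139] rot [0.26 0.88 0.38] | tip now in work [-35.9  75.1  34.3] slope 35.8 F [-0.5 -0.9 -0.7] t16.75 w 0.183
```

```bash
python3 -m crank '[{"dx":-0.004,"dy":0,"dz":-0.006,"rx":0.2,"ry":0.6,"rz":0.3,"gripper":1},{"dx":-0.004,"dy":0,"dz":-0.006,"rx":0,"ry":0,"rz":0,"gripper":1},{"dx":-0.002,"dy":0,"dz":-0.001,"rx":0,"ry":0,"rz":0,"gripper":1},{"dx":0,"dy":0,"dz":0,"rx":0,"ry":0,"rz":0,"gripper":1}]' >/dev/null;python3 goto.py -47 76 22 35 186
```

```text
dpos [-0.0035  0.0015 -0.0042] rot [0.23 0.45 0.25] | tip now in work [-43.4  74.4  25.4] slope 35.4 F [ 0.1  0.4 -1.3] t17.08 w 0.180
```

```bash
python3 -m crank '[{"dx":-0.0015,"dy":0,"dz":-0.002,"rx":0.2,"ry":0.3,"rz":0.2,"gripper":1},{"dx":-0.001,"dy":0,"dz":-0.002,"rx":0,"ry":0,"rz":0,"gripper":1},{"dx":0,"dy":-0.0025,"dz":0,"rx":0,"ry":0,"rz":0,"gripper":1},{"dx":0.0003,"dy":-0.0025,"dz":0,"rx":0,"ry":0,"rz":0,"gripper":1},{"dx":0.0003,"dy":-0.0025,"dz":0,"rx":0,"ry":0,"rz":0,"gripper":1},{"dx":0.0003,"dy":-0.0025,"dz":0,"rx":0,"ry":0,"rz":0,"gripper":1}]' >/dev/null;python3 goto.py -47 76 22 35 186
```

```text
dpos [-0.0041  0.0115 -0.0033] rot [ 0.09  0.4  -0.03] | tip now in work [-43.9  63.9  24.6] slope 35.4 F [-0.   0.2 -0.9] t17.58 w 0.180
```

```bash
python3 -m crank '[{"dx":-0.002,"dy":-0.0025,"dz":-0.0015,"rx":0,"ry":0.2,"rz":0,"gripper":1},{"dx":-0.002,"dy":-0.0025,"dz":-0.0015,"rx":0,"ry":0.2,"rz":0,"gripper":1},{"dx":-0.001,"dy":-0.0025,"dz":-0.001,"rx":0,"ry":0,"rz":0,"gripper":1},{"dx":0,"dy":-0.0025,"dz":0,"rx":0,"ry":0,"rz":0,"gripper":1},{"dx":0,"dy":-0.0025,"dz":0,"rx":0,"ry":0,"rz":0,"gripper":1}]' >/dev/null;python3 goto.py -47 76 22 35 186
```

```text
dpos [0.0012 0.0262 0.0011] rot [ 0.1  -0.04  0.04] | tip now in work [-51.   50.1  21. ] slope 34.9 F [ 1.2  0.7 -1.2] t18.00 w 0.183
```

```bash
python3 -m crank '[{"dx":0.0012,"dy":-0.0025,"dz":0.0002,"rx":0,"ry":0,"rz":0,"gripper":1},{"dx":0.001,"dy":-0.0025,"dz":0.0002,"rx":0,"ry":0,"rz":0,"gripper":1},{"dx":0.0008,"dy":-0.0025,"dz":0,"rx":0,"ry":0,"rz":0,"gripper":1},{"dx":0.0005,"dy":-0.0025,"dz":0,"rx":0,"ry":0,"rz":0,"gripper":1},{"dx":0.0003,"dy":-0.0025,"dz":0,"rx":0,"ry":0,"rz":0,"gripper":1},{"dx":0.0003,"dy":-0.0025,"dz":0,"rx":0,"ry":0,"rz":0,"gripper":1}]' >/dev/null;python3 goto.py -47 76 22 35 186
```

```text
dpos [-0.0034  0.0431  0.0007] rot [ 0.1  -0.05  0.06] | tip now in work [-48.2  32.8  21.4] slope 34.9 F [ 0.1 -0.3 -0.9] t18.50 w 0.181
```

```bash
python3 -m crank '[{"dx":0.0004,"dy":-0.0023,"dz":0,"rx":0,"ry":0,"rz":0,"gripper":1},{"dx":0.0004,"dy":-0.0023,"dz":0,"rx":0,"ry":0,"rz":0,"gripper":1},{"dx":0.0004,"dy":-0.0023,"dz":0,"rx":0,"ry":0,"rz":0,"gripper":1},{"dx":0.0003,"dy":-0.0023,"dz":0,"rx":0,"ry":0,"rz":0,"gripper":1},{"dx":0.0003,"dy":-0.0023,"dz":0,"rx":0,"ry":0,"rz":0,"gripper":1},{"dx":0.0003,"dy":-0.0023,"dz":0,"rx":0,"ry":0,"rz":0,"gripper":1},{"dx":0.0003,"dy":-0.0023,"dz":0,"rx":0,"ry":0,"rz":0,"gripper":1},{"dx":0.0003,"dy":-0.0023,"dz":0,"rx":0,"ry":0,"rz":0,"gripper":1}]' >/dev/null;python3 goto.py -47 76 22 35 186; python3 cap.py s3; python3 - <<'E'
from pen import *
d=pickle.load(open("s3.pkl","rb")); q,A,t=pen(d["o"])
u,v=proj(d["side"],[t])[0]; print(u,v); u,v=int(u),int(v); g=d["side"]["img"][v-10:v+8,u-16:u+12].astype(int)
print(u-16,v-10); sat=g.max(2)-g.min(2)
for r,s in zip(g.sum(2),sat): print("".join("#" if b<35 and a>450 else "+" if b>=45 and a>300 else "." for a,b in zip(r,s)))
E
```

```text
dpos [-0.0063  0.0635  0.0007] rot [ 0.1  -0.05  0.05] | tip now in work [-47.5  12.2  21.4] slope 34.9 F [-0.4  0.1 -0.4] t19.17 w 0.179
321.76919919585566 225.88635044520194
305 215
#######+++++++++++++++++++++
########.+++++++++++++++++++
##########++++++++++++++++++
###########+++++++++++++++++
.##########.++++++++++++++++
+++.#########+++++++++++++++
+++++#########+++++++++++++.
+++++++######.+++++++++++++.
++++++++.####+++++++++++++..
++++++++++.##+++++++++++++..
++++++++++++++++++++++++++..
+++++++++++++++++++++++++...
++++++++++++++++++++++++....
++++++++++++++++++++++++....
++++++++++++++++++++++++....
++++++++++++++++++++++++....
+++++++++++++++++++++++.....
+++++++++++++++++++++++.....
```

```bash
python3 - <<'E'
from pen import *
d=pickle.load(open("s3.pkl","rb")); q,A,t=pen(d["o"])
f=d["side"]; f["img"]=f["img"].copy()
im=crop(f,280,180,66,66,9); ex=lambda P:(np.array([(proj(f,[P])[0]-[280,180]+.5)*9])).astype(int)[0]
cv2.circle(im,tuple(int(v) for v in ex(t)),4,(0,0,255),1)
for y in(.08,-.08):
    a=ex(Mw.apply([-.053,y,.015])+[w[0],w[1],0]); print(a)
    cv2.circle(im,tuple(int(v) for v in a),4,(255,0,0),1)
cv2.imwrite("pics/s3.png",im)
E
```

```text
[319 653]
[498 177]
```

View pics/s3.png

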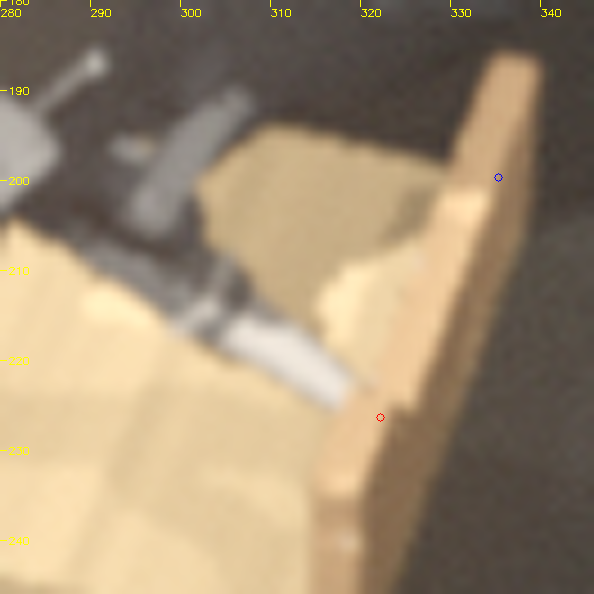

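The last viewed picture shows the nose passing behind the raised end of the wall at (319,224), on its predicted line. So the tip mismatch is only occlusion. I'll carry on along the seam.

```bash
python3 -m crank '[{"dx":0.0003,"dy":-0.0023,"dz":0,"rx":0,"ry":0,"rz":0,"gripper":1},{"dx":0.0003,"dy":-0.0023,"dz":0,"rx":0,"ry":0,"rz":0,"gripper":1},{"dx":0.0003,"dy":-0.0023,"dz":0,"rx":0,"ry":0,"rz":0,"gripper":1},{"dx":0.0003,"dy":-0.0023,"dz":0,"rx":0,"ry":0,"rz":0,"gripper":1},{"dx":0.0003,"dy":-0.0023,"dz":0,"rx":0,"ry":0,"rz":0,"gripper":1},{"dx":0.0003,"dy":-0.0023,"dz":0,"rx":0,"ry":0,"rz":0,"gripper":1},{"dx":0.0003,"dy":-0.0023,"dz":0,"rx":0,"ry":0,"rz":0,"gripper":1},{"dx":0.0003,"dy":-0.0023,"dz":0,"rx":0,"ry":0,"rz":0,"gripper":1}]' >/dev/null;python3 goto.py -47 76 22 35 186
```

```text
dpos [-0.0089  0.0834  0.0007] rot [ 0.1  -0.05  0.02] | tip now in work [-47.   -7.9  21.4] slope 34.9 F [-0.3 -0.3 -1.1] t19.93 w 0.183
```

```bash
python3 -m crank '[{"dx":0.0002,"dy":-0.0023,"dz":0,"rx":0,"ry":0,"rz":0,"gripper":1},{"dx":0.0002,"dy":-0.0023,"dz":0,"rx":0,"ry":0,"rz":0,"gripper":1},{"dx":0.0002,"dy":-0.0023,"dz":0,"rx":0,"ry":0,"rz":0,"gripper":1},{"dx":0.0002,"dy":-0.0023,"dz":0,"rx":0,"ry":0,"rz":0,"gripper":1},{"dx":0.0003,"dy":-0.0023,"dz":0,"rx":0,"ry":0,"rz":0,"gripper":1},{"dx":0.0002,"dy":-0.0023,"dz":0,"rx":0,"ry":0,"rz":0,"gripper":1},{"dx":0.0002,"dy":-0.0023,"dz":0,"rx":0,"ry":0,"rz":0,"gripper":1},{"dx":0.0002,"dy":-0.0023,"dz":0,"rx":0,"ry":0,"rz":0,"gripper":1},{"dx":0.0002,"dy":-0.0023,"dz":0,"rx":0,"ry":0,"rz":0,"gripper":1},{"dx":0.0002,"dy":-0.0023,"dz":0,"rx":0,"ry":0,"rz":0,"gripper":1}]' >/dev/null;python3 goto.py -47 76 22 35 186
```

```text
dpos [-0.0112  0.1091  0.0007] rot [ 0.1  -0.06  0.04] | tip now in work [-47.5 -33.7  21.4] slope 34.9 F [-0.8 -0.7 -0.5] t20.77 w 0.178
```

```bash
python3 -m crank '[{"dx":0.0002,"dy":-0.0023,"dz":0,"rx":0,"ry":0,"rz":0,"gripper":1},{"dx":0.0002,"dy":-0.0023,"dz":0,"rx":0,"ry":0,"rz":0,"gripper":1},{"dx":0.0003,"dy":-0.0023,"dz":0,"rx":0,"ry":0,"rz":0,"gripper":1},{"dx":0.0002,"dy":-0.0023,"dz":0,"rx":0,"ry":0,"rz":0,"gripper":1},{"dx":0.0003,"dy":-0.0023,"dz":0,"rx":0,"ry":0,"rz":0,"gripper":1},{"dx":0.0002,"dy":-0.0023,"dz":0,"rx":0,"ry":0,"rz":0,"gripper":1},{"dx":0.0003,"dy":-0.0023,"dz":0,"rx":0,"ry":0,"rz":0,"gripper":1},{"dx":0.0002,"dy":-0.0023,"dz":0,"rx":0,"ry":0,"rz":0,"gripper":1},{"dx":0.0003,"dy":-0.0023,"dz":0,"rx":0,"ry":0,"rz":0,"gripper":1},{"dx":0.0002,"dy":-0.0023,"dz":0,"rx":0,"ry":0,"rz":0,"gripper":1}]' >/dev/null;python3 goto.py -47 76 22 35 186
python3 -m crank '[{"dx":0.0003,"dy":-0.0023,"dz":0,"rx":0,"ry":0,"rz":0,"gripper":1},{"dx":0.0002,"dy":-0.0023,"dz":0,"rx":0,"ry":0,"rz":0,"gripper":1},{"dx":0.0003,"dy":-0.0023,"dz":0,"rx":0,"ry":0,"rz":0,"gripper":1},{"dx":0.0002,"dy":-0.0023,"dz":0,"rx":0,"ry":0,"rz":0,"gripper":1},{"dx":0.0003,"dy":-0.0023,"dz":0,"rx":0,"ry":0,"rz":0,"gripper":1},{"dx":0.0002,"dy":-0.0023,"dz":0,"rx":0,"ry":0,"rz":0,"gripper":1},{"dx":0.0003,"dy":-0.0023,"dz":0,"rx":0,"ry":0,"rz":0,"gripper":1},{"dx":0.0002,"dy":-0.001,"dz":0,"rx":0,"ry":0,"rz":0,"gripper":1},{"dx":0,"dy":0,"dz":0,"rx":0,"ry":0,"rz":0,"gripper":1},{"dx":0,"dy":0,"dz":0,"rx":0,"ry":0,"rz":0,"gripper":1}]' >/dev/null;python3 goto.py -47 76 22 35 186; python3 cap.py s4; python3 - <<'E'
from pen import *
d=pickle.load(open("s4.pkl","rb")); q,A,t=pen(d["o"])
print("t",t.round(4)); print([proj(d[c],[t,q+A[:,0]*.06]).round(1).tolist() for c in("top","side")])
E
```

```text
dpos [-0.0138  0.1347  0.0008] rot [ 0.11 -0.06  0.04] | tip now in work [-47.6 -59.4  21.4] slope 34.9 F [-0.6  0.8 -0.8] t21.60 w 0.183
dpos [-0.0161  0.1548  0.0008] rot [ 0.12 -0.05  0.12] | tip now in work [-47.4 -79.4  21.3] slope 34.9 F [-0.7  0.4 -0.2] t22.43 w 0.179
t [ 0.5308 -0.048   0.0213]
[[[331.8, 194.0], [330.7, 178.7]], [[332.7, 197.2], [318.4, 186.7]]]
```

```bash
cat > home.py <<'E'
import sys
from pen import *
h=float(sys.argv[1])  # pen origin height above seat, m
o=bot.get_obs(); q,A,t=pen(o); M=R.from_quat(o["eef_rot"]).as_matrix()
rv=R.from_matrix(M0@M.T).as_rotvec(degrees=True); d=G["ee_pos"]+[0,0,h]-o["ee_pos"]
e=A0.T@(q-pen0)*1000
print("dpos",d.round(4),"rot",rv.round(2),"| pen err in rest mm",e.round(1),"slope %.1f"%np.degrees(np.arcsin(-A[2,0])),"F",o["force"].round(1),"t%.2f"%o["clock"],"w %.3f"%o["grip_width"])
E
python3 -m crank '[{"dx":0.003,"dy":0,"dz":0.01,"rx":0,"ry":0,"rz":0,"gripper":1},{"dx":0.003,"dy":0,"dz":0.03,"rx":0,"ry":0,"rz":0,"gripper":1},{"dx":0,"dy":0,"dz":0.035,"rx":0,"ry":0,"rz":0,"gripper":1},{"dx":0,"dy":0,"dz":0.035,"rx":0,"ry":0,"rz":0,"gripper":1},{"dx":0,"dy":0,"dz":0.03,"rx":0,"ry":0,"rz":0,"gripper":1},{"dx":0,"dy":0.02,"dz":0.01,"rx":0,"ry":0,"rz":0,"gripper":1},{"dx":0,"dy":0.03,"dz":0,"rx":0,"ry":0,"rz":0,"gripper":1},{"dx":0,"dy":0.03,"dz":0,"rx":0,"ry":0,"rz":0,"gripper":1},{"dx":0,"dy":0.03,"dz":0,"rx":0,"ry":0,"rz":0,"gripper":1},{"dx":0,"dy":0.03,"dz":0,"rx":0,"ry":0,"rz":0,"gripper":1}]' >/dev/null; python3 home.py 0.12
```

```text
dpos [-0.1382  0.2541  0.0083] rot [  4.04  35.09 -16.72] | pen err in rest mm [-172.9  222.3  103.8] slope 35.2 F [-0.4 -0.5 -1.1] t23.37 w 0.182
```

```bash
python3 -m crank '[{"dx":-0.013,"dy":0.025,"dz":0.002,"rx":0.4,"ry":3.6,"rz":-1.7,"gripper":1},{"dx":-0.013,"dy":0.025,"dz":0.002,"rx":0.4,"ry":3.6,"rz":-1.7,"gripper":1},{"dx":-0.013,"dy":0.025,"dz":0.002,"rx":0.4,"ry":3.6,"rz":-1.7,"gripper":1},{"dx":-0.013,"dy":0.025,"dz":0.002,"rx":0.4,"ry":3.6,"rz":-1.7,"gripper":1},{"dx":-0.013,"dy":0.025,"dz":0,"rx":0.4,"ry":3.6,"rz":-1.7,"gripper":1},{"dx":-0.013,"dy":0.025,"dz":0,"rx":0.4,"ry":3.6,"rz":-1.7,"gripper":1},{"dx":-0.013,"dy":0.025,"dz":0,"rx":0.4,"ry":3.6,"rz":-1.7,"gripper":1},{"dx":-0.013,"dy":0.025,"dz":0,"rx":0.4,"ry":3.6,"rz":-1.7,"gripper":1},{"dx":-0.013,"dy":0.02,"dz":0,"rx":0.4,"ry":3,"rz":-1.7,"gripper":1},{"dx":-0.01,"dy":0.01,"dz":0,"rx":0.4,"ry":2,"rz":-1,"gripper":1},{"dx":0,"dy":0,"dz":0,"rx":0,"ry":0,"rz":0,"gripper":1}]' >/dev/null; python3 home.py 0.06
```

```text
dpos [-0.0033  0.0145 -0.0606] rot [-0.26  0.79 -1.3 ] | pen err in rest mm [ -6.   13.7 120.5] slope 0.7 F [ 0.1  0.4 -0.5] t24.28 w 0.181
```

```bash
python3 -m crank '[{"dx":-0.003,"dy":0.008,"dz":-0.015,"rx":-0.2,"ry":0.7,"rz":-1.2,"gripper":1},{"dx":-0.001,"dy":0.006,"dz":-0.02,"rx":0,"ry":0.1,"rz":-0.2,"gripper":1},{"dx":-0.001,"dy":0.001,"dz":-0.02,"rx":0,"ry":0,"rz":0,"gripper":1},{"dx":0,"dy":0,"dz":-0.01,"rx":0,"ry":0,"rz":0,"gripper":1},{"dx":0,"dy":0,"dz":0,"rx":0,"ry":0,"rz":0,"gripper":1}]' >/dev/null; python3 home.py 0.03; python3 cap.py r1; python3 - <<'E'
from pen import *
d=pickle.load(open("r1.pkl","rb")); q,A,t=pen(d["o"])
for f in ("side",):
    u,v=proj(d[f],[t])[0]; print(f,u,v); u,v=int(u),int(v); g=d[f]["img"][v-12:v+10,u-16:u+12].astype(int); print(u-16,v-12)
    for r in g.sum(2): print("".join("#" if a>420 else "." for a in r))
E
```

```text
dpos [ 0.      0.0011 -0.0236] rot [ 0.11  0.35 -0.01] | pen err in rest mm [ 0.   1.1 53.5] slope 0.4 F [-0.2  0.4 -0.5] t24.70 w 0.182
side 310.59164552664896 371.9993632315965
294 359
########....................
#########...................
##########..................
###########.................
############................
#############...............
##############..............
..#############.............
...#############............
.....############...........
......############..........
........##########..........
..........#######...........
...........######...........
.............###............
............................
............................
............................
............................
............................
............................
............................
```

```bash
python3 -m crank '[{"dx":0,"dy":0.001,"dz":-0.012,"rx":0.1,"ry":0.3,"rz":0,"gripper":1},{"dx":-0.001,"dy":0,"dz":-0.014,"rx":0,"ry":0.1,"rz":0,"gripper":1},{"dx":-0.001,"dy":0,"dz":-0.008,"rx":0,"ry":0.1,"rz":0,"gripper":1},{"dx":0,"dy":0,"dz":0,"rx":0,"ry":0,"rz":0,"gripper":1}]' >/dev/null; python3 home.py 0
```

```text
dpos [-0.0016 -0.0004 -0.0219] rot [-0.22  0.26  0.16] | pen err in rest mm [-1.3 -0.6 21.9] slope 0.2 F [-0.5 -0.7 -1.1] t25.13 w 0.184
```

```bash
python3 -m crank '[{"dx":-0.0015,"dy":0,"dz":-0.007,"rx":-0.1,"ry":0.2,"rz":0.1,"gripper":1},{"dx":-0.0005,"dy":0,"dz":-0.006,"rx":0,"ry":0.1,"rz":0,"gripper":1},{"dx":0,"dy":0,"dz":-0.004,"rx":0,"ry":0,"rz":0,"gripper":1},{"dx":0,"dy":0,"dz":0,"rx":0,"ry":0,"rz":0,"gripper":1}]' >/dev/null; python3 home.py 0
```

```text
dpos [ 0.0007 -0.0002 -0.0028] rot [-0.1  -0.1   0.05] | pen err in rest mm [ 0.6 -0.   2.8] slope -0.1 F [ 0.6  0.3 -0.8] t25.47 w 0.176
```

```bash
python3 -m crank '[{"dx":0.0005,"dy":0,"dz":-0.002,"rx":0,"ry":0,"rz":0,"gripper":1},{"dx":0,"dy":0,"dz":-0.001,"rx":0,"ry":0,"rz":0,"gripper":1},{"dx":0,"dy":0,"dz":0,"rx":0,"ry":0,"rz":0,"gripper":1},{"dx":0,"dy":0,"dz":0,"rx":0,"ry":0,"rz":0,"gripper":1}]' >/dev/null; python3 home.py 0
```

```text
dpos [-0.0001 -0.0007 -0.0002] rot [-0.11 -0.06  0.03] | pen err in rest mm [-0.  -0.7  0.2] slope -0.1 F [ 0.  -0.  -0.8] t25.80 w 0.179
```

```bash
python3 -m crank '[{"dx":0,"dy":-0.0005,"dz":-0.0007,"rx":0,"ry":0,"rz":0,"gripper":1},{"dx":0,"dy":0,"dz":0,"rx":0,"ry":0,"rz":0,"gripper":1}]' 20 >/dev/null; python3 home.py 0; python3 -m crank '[{"dx":0,"dy":0,"dz":0,"rx":0,"ry":0,"rz":0,"gripper":-1},{"dx":0,"dy":0,"dz":0,"rx":0,"ry":0,"rz":0,"gripper":-1},{"dx":0,"dy":0,"dz":0,"rx":0,"ry":0,"rz":0,"gripper":-1},{"dx":0,"dy":0,"dz":0,"rx":0,"ry":0,"rz":0,"gripper":-1},{"dx":0,"dy":0,"dz":0,"rx":0,"ry":0,"rz":0,"gripper":-1},{"dx":0,"dy":0,"dz":0,"rx":0,"ry":0,"rz":0,"gripper":-1},{"dx":0,"dy":0,"dz":0.02,"rx":0,"ry":0,"rz":0,"gripper":-1},{"dx":0,"dy":0,"dz":0.03,"rx":0,"ry":0,"rz":0,"gripper":-1},{"dx":0,"dy":0,"dz":0.04,"rx":0,"ry":0,"rz":0,"gripper":-1},{"dx":0,"dy":0,"dz":0.04,"rx":0,"ry":0,"rz":0,"gripper":-1},{"dx":0,"dy":0,"dz":0.04,"rx":0,"ry":0,"rz":0,"gripper":-1},{"dx":-0.02,"dy":0.03,"dz":0.02,"rx":0,"ry":0,"rz":0,"gripper":-1}]' >/dev/null
python3 -m crank '[{"dx":-0.02,"dy":0.04,"dz":0,"rx":0,"ry":0,"rz":0,"gripper":-1},{"dx":-0.02,"dy":0.04,"dz":0,"rx":0,"ry":0,"rz":0,"gripper":-1},{"dx":-0.02,"dy":0.04,"dz":0,"rx":0,"ry":0,"rz":0,"gripper":-1},{"dx":-0.02,"dy":0.03,"dz":0,"rx":0,"ry":0,"rz":0,"gripper":-1},{"dx":-0.02,"dy":0.03,"dz":0,"rx":0,"ry":0,"rz":0,"gripper":-1},{"dx":0,"dy":0,"dz":0,"rx":0,"ry":0,"rz":0,"gripper":-1},{"dx":0,"dy":0,"dz":0,"rx":0,"ry":0,"rz":0,"gripper":-1}]' >/dev/null
python3 st.py; python3 cap.py e; python3 - <<'E'
from h import *
d=pickle.load(open("e.pkl","rb"))
for c in("top","side"):
    a=load(c+"0")["img"].astype(int); b=d[c]["img"].astype(int); m=np.abs(a-b).sum(2)>90
    R0={"top":dict(rest=(160,172,208,245),jar=(245,95,275,130),tin=(330,93,377,131),spool=(317,238,344,265),work=(262,148,338,208)),"side":dict(rest=(225,310,315,390),jar=(195,203,230,243),tin=(247,142,278,178),spool=(378,200,408,235))}[c]
    for n,(x0,y0,x1,y1) in R0.items():
        # best shift of the patch between start and now
        A=a[y0:y1,x0:x1].astype(np.float32).mean(2);B=b[y0:y1,x0:x1].astype(np.float32).mean(2)
        print(c,n,"changed px",int(m[y0:y1,x0:x1].sum()),"shift",np.round(cv2.phaseCorrelate(A,B)[0],2))
b=d["top"]["img"][172:246,160:210]; s=b.max(2).astype(int)-b.min(2); g=b.astype(int).sum(2)
m=((g>380)&(s<50)).astype(np.uint8); n,l,st,c=cv2.connectedComponentsWithStats(m); i=1+st[1:,4].argmax(); print("pen now",st[i],c[i])
b=load("top0")["img"][172:246,160:210]; s=b.max(2).astype(int)-b.min(2); g=b.astype(int).sum(2)
m=((g>380)&(s<50)).astype(np.uint8); n,l,st,c=cv2.connectedComponentsWithStats(m); i=1+st[1:,4].argmax(); print("pen start",st[i],c[i])
t=d["top"]; m=(t["img"][188:218,422:456].sum(2)<200).astype(np.uint8)
n,l,st,c=cv2.connectedComponentsWithStats(m); i=1+st[1:,4].argmax(); ys,xs=np.nonzero(l==i)
P=np.array([ray(t,(x+422,y+188),.078)[:2] for x,y in zip(xs,ys)]); w_,v=np.linalg.eigh(np.cov((P-P.mean(0)).T)); a=np.arctan2(*v[::-1,1])
print("knob",1.2-((a+.3216-np.pi+np.pi/2)%np.pi-np.pi/2))
E
```

```text
dpos [-0.0004 -0.0008 -0.0001] rot [-0.17 -0.    0.02] | pen err in rest mm [-0.3 -0.8  0.1] slope -0.0 F [ 0.  -0.4 -0.6] t25.97 w 0.182
t27.55 p [0.3831 0.5516 0.2085] yaw 76.1 x [-0.     0.012 -1.   ] y [0.241 0.971 0.011] F [ 1.1 -1.1 -0.3] w 0.996 q [-0.41  0.69 -0.94  1.5   0.57  1.24 -0.1 ]
top rest changed px 49 shift [0.11 0.41]
top jar changed px 0 shift [-0.03 -0.12]
top tin changed px 0 shift [-0.01  0.07]
top spool changed px 363 shift [0.16 0.39]
top work changed px 0 shift [-0.03 -0.03]
side rest changed px 6925 shift [ 0.53 -6.98]
side jar changed px 559 shift [0.05 0.33]
side tin changed px 858 shift [  0.44 -15.96]
side spool changed px 661 shift [-10.63   0.96]
pen now [  9   5  21  65 408] [18.49509804 35.75      ]
pen start [  9   5  21  66 409] [18.599022   35.51100244]
knob 1.2306448859125496
```

```bash
python3 - <<'E'
from h import *
d=pickle.load(open("e.pkl","rb")); a=load("top0")["img"][236:266,314:348].astype(int); b=d["top"]["img"][236:266,314:348].astype(int)
for x,y in zip(a,b): print(" ".join("".join(" .:-=+*#%@"[min(int(v)//77,9)] for v in r.sum(1)) for r in(x,y)))
for k in ("p1","p3","r1"):
    b=pickle.load(open(k+".pkl","rb"))["side"]["img"][198:238,374:412].astype(np.float32).mean(2); A=load("side0")["img"][198:238,374:412].astype(np.float32).mean(2); print(k,cv2.phaseCorrelate(A,b))
E
```

```text
:::::::::::::::::::::::::::::::::: ..................................
:::::::::::::::::.:::::::::::::::: ..................................
:::::::::::::::::.:::::::::::::::: ..................................
::::.::::::::::::::::::::::::::::: ..................................
:::::::::::::::::::::::::::...:::: ..................................
::::::::::::::-===-::::::........: ..............::-::...............
:::::::::::=*#%%##%#*-:........... ...........:=+++==++=:............
::::::.:::+#%%%%%%%%%#=:.......... ..........-=+++++++++=-:..........
:::::::::*#%%%%%%%%%%%%+:......... .........-+++++++++++++=:.........
::::::::*%%%%%%%%%%%%%%%+:........ ........-+++++++++++++++-:........
:::::::=#%%%%%%%%%%%%%%%%=........ .......:=++++++++++++++++-........
:::::::*%%%%%%%%%%%%%%%%%*:....... .......=+++++++++++++++++=:.......
::::::=#%%%%%%%%%%%%%%%%%*-....... ......:=+++++++++++++++++=:.......
::::::*%%%%%%%%%%%%%%%%%%%+....... ......-+++++++++++++++++++-.......
::::::#%%%%%%%%%%%%%%%%%%%+:...... ......=+++++++++++++++++++-.......
::::::*%%%%%%%%%%%%%%%%%%%+:...... ......-++++++++
[... 506 characters left out ...]
...
:::::::::=#%%%%%%%%%%%*=:........: .........:=+++++++++++=:..........
::::::::::-+#%%%%%%%#+-:::::.::::: ..........:-+++++++++=:...........
::::::::::::=+*##**+-::::::::::::: ............:--=+=--:.............
::::::::::::::----:::::::::::::::: ...............:::................
:::::::::::::::::::::::::::::::::: .::...............................
:::::::::::::::::::::::::::::::::: :::::::::.........................
:::::::::::::::::::::::::::::::::: ::::::::::::::::::::..............
p1 ((0.19143851928836497, -0.005005120773205363), 0.7575170987844467)
p3 ((0.03991178660733752, -0.11905621590977589), 0.745652320832014)
r1 ((-0.12340561245761705, 0.04537103695324518), 0.8988665807247161)
```

The spool has not moved; the arm's shadow just darkened it. I'm handing the job in.

```bash
python3 -c "
from rig import bot
print(bot.job_done())"
```

```text
the job is handed in; nothing more can be done
None
```

I turned the selector to the long mark, passed the pen's nose along the whole seam, and set the pen back in its rest. I then handed the job in after about 28 s of the 72 s allowed. No verdict was reported.

**Last checks**
- **Selector:** it measured about 1.23 rad in the top view, against a target of 1.2 ± 0.15.
- **Seam pass:** I started at the stepped-up end, moving at about 3 cm/s with the pen at 35° nose-down. By the arm's readings the nose went from y +74 to −79 mm, mostly 8–9 mm from the joint. It was up to about 13 mm off in the first centimetre. I felt no pressing force.
- **Pen:** I held it within 1 mm of its seat before letting go. Afterwards, in the top view, it lies within 1 px of where it started, nose the same way.
- **Spool, jar and tin:** in the top view, none has moved from its starting place.

**What failed or disagreed**
- **First pinch on the knob missed:** the fingers closed above it because they sit about 17–25 mm higher than the reported tool position suggests. I went lower and gripped it the second time.
- **Nose position:** in the side view the nose was within about 1–1.5 px (2–3 mm) of prediction before it reached the seam. The raised end of the wall hid the tip in the side-view check partway along, so I relied on the arm's readings for the pass itself.
- **Final side view:** the arm blocked much of it, so the final checks rest on the top view.

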